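Load a beaker mouth down into a glassware-washer insert and close its hold-down

TASK

Load the small clear plastic beaker that stands by itself on the bench into the empty one-place washer insert, the one whose hold-down is swung open: turn the beaker upside down and set it down gently, without dropping it, mouth down, flat on the drain plate inside the wire ring, just like the beaker in the other insert. Then swing the open hold-down over until its rubber pad rests on the beaker's upturned bottom, and let go of everything. Leave the loaded insert, the carton and the bottle as they are.

Things in the scene. Friction and masses are not known exactly. Their poses are not given: they have to be found in the camera images.
- beaker: Loose empty clear plastic beaker (40 to 70 g), standing upright at the start; it may be tipped onto its side (by a push at its rim; it can then roll). 71 mm tall; round body 52 mm outside diameter, rim 59, 68 over the pouring lip. Origin: underside of its bottom; z from bottom to mouth, +y to the lip; body's axis at y = -4.5 mm. Mouth down, the origin is 71 mm above what it stands on.
- beaker_mid (a point): Point on the axis of the beaker's round body, 36 mm from its bottom (half-way): a place to grip across the 52 mm body. Axes as beaker. When the beaker lies on its side, this point is 28 to 33 mm above the bench and the mouth looks 3 to 8 degrees up.
- insert_a_nest (a point): Empty insert, fixed: steel drain plate 150 (x) x 124 (y) mm, top 20 mm above the bench; on it a wire ring, 82 mm clear diameter, 13 mm high. This point: ring centre on the plate top. z up, +x toward the hinge posts of its hold-down, on the side away from the robot (within 0.2 rad of world x). The like, loaded insert stands to its left or right, centres 14 to 24 cm apart.
- insert_a_holddown_hinge (a point): Middle of the hinge line of the empty insert's hold-down: 66 mm in the insert's +x from the ring centre, 79 mm above the plate. The line runs along the insert's y between two posts 110 mm apart.
- insert_a_holddown_bar (a point): Middle of the blue grip (56 mm long along the insert's y, 12 mm thick) on the hold-down's cross bar, 112 mm from the hinge line. The hold-down is a wire frame 98 mm wide; a strap 66 mm from the hinge carries the 30 mm rubber pad.
- insert_a_holddown (a joint): Its angle (rad). 0 fully open, leaning 20 degrees back past upright, away from the ring (0.35 is upright); starts at 0.15 to 0.5; grows as the bar swings over toward the robot; 1.92 arms level, pad on an inverted beaker; 2.06 end stop if empty. Damped, with a little friction: stays where left while open; let go beyond about 1.2 it sinks by its own weight (0.14 kg) onto the beaker within about 3 s.
- insert_b_holddown (a joint): Angle of the loaded insert's hold-down, closed on its beaker (about 1.92). Leave it.
- loaded_beaker: Identical beaker, fixed mouth down in the other insert under its closed hold-down, as the example. Leave it. Origin at its upturned bottom, 91 mm above the bench; z points down.
- carton: Small white carton, 50 x 52 x 85 mm tall, standing on the bench; origin at the centre of its underside. Leave it.
- bottle: White bottle with a blue cap, 72 x 82 x 164 mm tall, standing on the bench; origin at the centre of its underside. Leave it.
Things that resemble listed ones, but are neither listed nor needed, are in the scene too. Leave any yellow look-alike of the beaker alone.

How it is judged (in metres and radians):
On the way:
1. the beaker stands mouth down on the plate inside the ring, let go, with the hold-down still open (angle between beaker's own z axis and vertical above 3.04 rad and horizontal distance between beaker and insert_a_nest below 0.012 m and z of beaker in the frame of insert_a_nest between 0.067 and 0.0745 m and value of joint insert_a_holddown below 0.9 rad and contact force between beaker and the arm below 0.1 N and contact force between beaker and the fingers below 0.1 N and linear speed of beaker below 0.02 m/s), for 0.2 s.
At the end, for the whole second after the job is handed in: Beaker at rest mouth down (within 6 degrees) flat on the plate inside the empty insert's ring (within 12 mm of its centre); that hold-down closed (1.86 to 1.99 rad), its pad bearing on the beaker; the other insert still closed; carton and bottle within 30 mm of their start (angle between beaker's own z axis and vertical above 3.04 rad and horizontal distance between beaker and insert_a_nest below 0.012 m and z of beaker in the frame of insert_a_nest between 0.067 and 0.0745 m and value of joint insert_a_holddown between 1.86 and 1.99 rad and contact force between insert_a_holddown and beaker above 0.05 N and linear speed of beaker below 0.01 m/s and velocity of joint insert_a_holddown below 0.05 rad/s and value of joint insert_b_holddown above 1.86 rad and distance of each of carton, bottle from where it was at the start of the episode below 0.03 m); the robot touches nothing.
It fails at once if the beaker is pressed or knocked hard against the insert or its hold-down (over 30 N) (contact force between beaker and insert_a above 30 N).
It fails at once if the beaker is dropped or rammed into the ring instead of being set down (faster than 0.45 m/s, a fall of about 10 mm, with its mouth less than 30 mm above the plate) (horizontal distance between beaker and insert_a_nest below 0.05 m and z of beaker in the frame of insert_a_nest below 0.1 m and angle between beaker's own z axis and vertical above 2 rad and linear speed of beaker above 0.45 m/s).
It fails at once if the beaker falls off the bench (height (world z) of beaker below -0.03 m).
It fails at once if the loaded insert's hold-down is opened (value of joint insert_b_holddown below 1.8 rad).
It fails at once if the carton or the bottle is knocked over (angle between any of carton, bottle's own z axis and vertical above 0.5 rad).
It also fails if it takes over 72 s, if anything falls off the work surface, if the arm or the gripper's body presses on something with over 40 N, if the wrist force passes 120 N, or if a joint passes its speed limit or range.

ROBOT

A 6-joint arm with a two-finger parallel gripper is mounted at the origin on a cart in front of the work surface, level with it; the furniture and walls round the work are solid. World frame = base frame: x ahead of the robot, y to its left, z up, the work surface at z = 0. Lengths are in mm, angles in rad, forces in N, time in s.
With the tool pointing down it reaches from about 300 to 775 mm from the base axis. Payload 14.6 kg.
Tool frame: the origin (TCP) lies on the centre line of the jaws, within the pads' length; the fingertips stand 8 mm ahead of it and the grasp point (between the pads) lies 11 mm behind it; z points along the fingers, y is the line along which they close (so a half turn about z gives the same grasp; the last joint's range is limited). The gripper opens to 94 mm and grips with 3 to 60 N. Pads are 16 mm wide; open, the fingers measure 119 mm over their backs; the gripper's body (75 mm by 177 mm) begins 78 mm behind the grasp point.
Start: joints at [-1.349, 0.3, 1.521, -0, 1.321, -0.067], TCP at [156.634, -527.214, 213.446] pointing down, gripper open.
Joint ranges: [-3.03, 3.03], [-0.79, 2.21], [0.23, 2.52], [-1.04, 4.18], [0, 3.07], [-2.55, 2.55]. Speed limits (rad/s): [2.22, 2.22, 2.57, 3.14, 3.14, 3.14].

INTERFACE

Orientations are given as [roll, pitch, yaw] about the fixed x, y, z axes, in that order (R = Rz(yaw) Ry(pitch) Rx(roll)).
In Python, from cell import manip gives the robot as it stands.
- The arm moves only by the tool jog_arm, never from a script. Its argument "rows" is one flat list of numbers, 7 for each row, row after row: the shift along the world's x, y, z in cm, then the turn, a rotation vector about the world's x, y, z in rad, then the closure, from 0 (fully open) to 1 (shut). In form: [dx, dy, dz, rx, ry, rz, fingers, dx, dy, dz, rx, ry, rz, fingers, ...]. A call has 1 to 20 rows; each row shifts and turns the commanded pose from where the row before left it; what a row does not reach is not made up. A row lasts 1/12 s, in which the tool goes at most 41.7 mm and 7.16 degrees, less where a joint would pass 70% of its speed; a pose out of reach is approached as far as the arm can. A call with a gripper value outside its range is refused whole. The fingers move at their own pace and stop on an object; "newtons" is the grip in N (left out, the last holds). Time passes only in rows, so rows that do not move let the fingers close. It gives the time, the measured TCP pose, the force, the opening and the grip force at its end, in the units of the state.
- manip.read_state(): the state, without advancing time (a new reading comes with each control period).
- manip.camera(name): name is "scene" or "side" or "wrist"; returns (picture, depth): 400x640x3 uint8, blue, green, red; 400x640 float32, mm along the optical axis (not along the pixel's ray), 0 where there is no reading.
- manip.camera_model(name): a dict with "K" (3x3 intrinsics, pixels), "k1" (the pictures are not rectified: a ray, as slopes to the right and down, at radius r is drawn at 1 + k1 r^2 times it, then the intrinsics apply), "R" (3x3) and "t" (3): a world point X has camera coordinates R X + t. Camera axes: x right, y down, z forward; pixel columns grow to the right and rows downward; lengths in mm; the calibration is good to about 2 mm. A picture is of the moment at which its call begins: read the wrist's pose just before it. camera_model takes no time and is no camera call; for the wrist camera it gives the pose at the moment of the call.
- manip.sign_off(): hands the job in; it is judged then, once.
The state is a dict: "clock": time; "joints": joint angles; "qd": joint speeds; "effort": joint torques, N m; "eef_pos": TCP position; "eef_rot": TCP orientation; "wrist_force": force on the tool from outside, world axes, zero at the start; "moment": the same for the moment, N m; "finger_gap": finger opening in mm; "finger_force": force on a finger pad.
Only numpy, scipy, OpenCV 4.12 (cv2) and the standard library are available. Lean on these libraries where they do the work, as an engineer would, in place of code of your own. Each camera call takes 0.05 s, during which the arm holds its last target. There are 200 camera calls.

## Working session

There is one attempt and no reset: what is moved stays moved. The work goes in short steps, Python scripts to look and compute and a tool call to move; the robot and the scene stay as the last step left them, time stands still between calls to the robot, and variables do not carry over. Pictures are saved under pics/ and viewed, at most 10 in all, crops included, and the job is handed in when it is done.

Besides the shell and the picture viewer there is one more tool, called after "Emit:" by a JSON object that holds its "method" and its "body". jog_arm: Moves the arm, as the interface text tells. Its arguments: {"type":"object","properties":{"rows":{"type":"array"},"newtons":{"type":"number"}},"required":["rows"]}

```bash
mkdir -p pics; cat > h.py <<'E'
import numpy as np, cv2
from cell import manip
def grab(n):
    m=manip.camera_model(n); p,d=manip.camera(n); return m,p,d
def cloud(m,d):
    K=np.array(m["K"],float);h,w=d.shape
    u,v=np.meshgrid(np.arange(w),np.arange(h))
    k=np.array([m["k1"],0,0,0,0],float)
    n=cv2.undistortPoints(np.stack([u,v],-1).reshape(-1,1,2).astype(np.float64),K,k).reshape(h,w,2)
    c=np.dstack([n[...,0]*d,n[...,1]*d,d])
    R=np.array(m["R"],float);t=np.array(m["t"],float).ravel()
    W=(c-t)@R
    W[d<=0]=np.nan
    return W
def ray(m,u,v,z):
    K=np.array(m["K"],float);k=np.array([m["k1"],0,0,0,0],float)
    n=cv2.undistortPoints(np.array([[[u,v]]],float),K,k).ravel()
    R=np.array(m["R"],float);t=np.array(m["t"],float).ravel()
    C=-R.T@t; r=R.T@np.array([n[0],n[1],1]); return C+r*(z-C[2])/r[2]
def proj(m,X):
    K=np.array(m["K"],float);k=np.array([m["k1"],0,0,0,0],float)
    return cv2.projectPoints(np.array(X,float).reshape(-1,1,3),cv2.Rodrigues(np.array(m["R"],float))[0],np.array(m["t"],float),K,k)[0].reshape(-1,2)
E
python3 - <<'E'
from h import *
import pickle
o={}
for n in("scene","side"):
    m,p,d=grab(n);o[n]=(m,p,d);cv2.imwrite(f"pics/{n}0.png",p)
    print(n,-np.array(m["R"]).T@np.array(m["t"]).ravel(),m["k1"])
pickle.dump(o,open("o.pkl","wb"));print(manip.read_state())
E
```

```text
scene [-190.88083095  573.67325017 1086.48937907] 0.03581933206280314
side [  588.97136438 -1209.27386831   810.53173504] -0.0015631032781738407
{'clock': 0.1, 'joints': array([-1.34861241e+00,  3.00399387e-01,  1.52153211e+00,  3.17975860e-06,
        1.32066021e+00, -6.65852825e-02]), 'qd': array([-0.00156156, -0.00114467, -0.00166451,  0.00109033, -0.00141511,
        0.00206765]), 'effort': array([ 3.32230527e-03, -5.32639790e+01, -3.53281832e+01,  7.09921564e-02,
        2.34986236e-02, -7.03351498e-05]), 'eef_pos': array([ 156.58148393, -527.00795445,  212.94636604]), 'eef_rot': array([-3.14059602e+00, -6.95463519e-05,  2.88768373e-01]), 'wrist_force': array([-0.05494404, -0.27872661,  0.66334984]), 'moment': array([-0.00223891,  0.01598232,  0.00600848]), 'finger_force': 0.0, 'finger_gap': 94.24908562122354}
```

View pics/scene0.png

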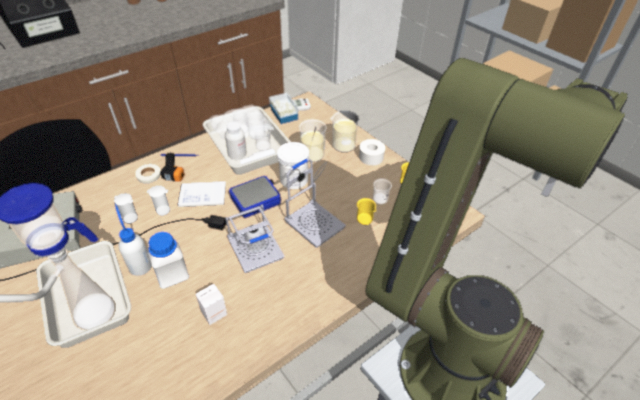

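View pics/side0.png

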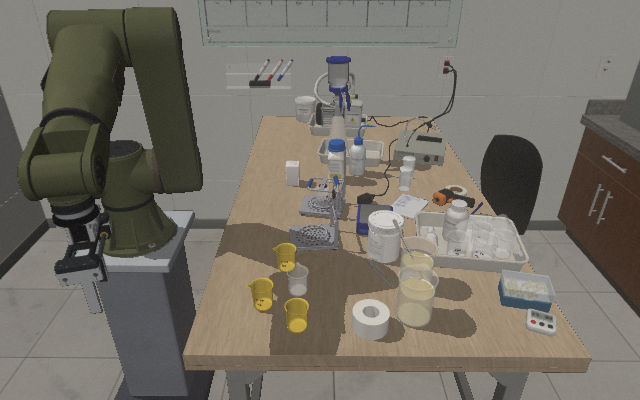

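The scene view shows the clear beaker at about (381,190), with yellow look-alikes at (366,211) and (405,172). The empty insert is at (315,222) with its frame up at (300,200), and the loaded insert is at (255,245). In the side view the clear beaker is at (298,280), between yellow ones at (286,257), (262,293) and (297,315). The beige beakers at (416,300) are large and filled, so they don't fit. I'll confirm with one enlarged crop.

```bash
python3 - <<'E'
from h import *
import pickle
o=pickle.load(open("o.pkl","rb"))
a=o["scene"][1][130:280,220:420]; b=o["side"][1][175:337,235:395]
a=cv2.resize(a,None,fx=2,fy=2,interpolation=3)
b=cv2.resize(b,(400,400),interpolation=3)
c=np.zeros((400,800,3),np.uint8);c[:300,:400]=a;c[:,400:]=b
cv2.imwrite("pics/crop1.png",c)
for n,pts in dict(scene=[(381,188),(381,198)],side=[(298,268),(298,280),(298,290),(299,294)]).items():
    m,p,d=o[n];W=cloud(m,d)
    for u,v in pts: print(n,u,v,W[v,u].round(0), ray(m,u,v,71).round(0),ray(m,u,v,0).round(0))
# plate heights
m,p,d=o["side"];W=cloud(m,d)
for n in o:
    m,p,d=o[n];W=cloud(m,d)
    s=(abs(W[...,2]-20)<4)&(W[...,0]>250)&(W[...,0]<800)&(abs(W[...,1])<600)
    k,l,st,ce=cv2.connectedComponentsWithStats(s.astype(np.uint8))
    for i in range(1,k):
        if st[i,4]>80:
            q=W[l==i];print(n,ce[i].round(),st[i,4],q.min(0).round(),q.max(0).round(),q.mean(0).round(),cv2.minAreaRect(q[:,:2].astype(np.float32)))
E
```

```text
scene 381 188 [ 553. -286.   36.] [ 528. -258.   71.] [ 578. -316.    0.]
scene 381 198 [ 521. -257.   32.] [ 495. -226.   71.] [ 543. -282.    0.]
side 298 268 [ 540. -245.   56.] [ 541. -264.   71.] [ 537. -173.    0.]
side 298 280 [ 542. -300.   60.] [ 543. -313.   71.] [ 539. -227.    0.]
side 298 290 [ 542. -298.   25.] [ 544. -352.   71.] [ 540. -270.    0.]
side 299 294 [ 544. -300.   13.] [ 547. -367.   71.] [ 544. -286.    0.]
scene [316. 225.] 814 [496. -95.  16.] [654.  41.  24.] [564. -22.  20.] ((576.55859375, -28.21233367919922), (152.88954162597656, 128.38633728027344), 5.539514541625977)
scene [315. 219.] 339 [545. -76.  16.] [627.   7.  24.] [584. -34.  20.] ((584.3455810546875, -35.686866760253906), (78.4774169921875, 81.30342102050781), 15.387584686279297)
scene [256. 254.] 770 [523. 110.  16.] [692. 245.  24.] [581. 187.  21.] ((607.8369750976562, 171.49990844726562), (124.78792572021484, 151.77767944335938), 79.13249969482422)
side [312. 206.] 300 [529. 101.  16.] [633. 246.  24.] [574. 153.  20.] ((590.553466796875, 171.57997131347656), (131.83258056640625, 108.92837524414062), 78.67959594726562)
side [312. 238.] 605 [500. -98.  16.] [657.  39.  24.] [575. -45.  20.] ((578.095458984375, -30.07707977294922), (149.5974884033203, 131.78916931152344), 4.6412153244018555)
side [313. 232.] 256 [537. -50.  16.] [617.  27.  24.] [578. -14.  20.] ((577.3361206054688, -11.129058837890625), (80.74600982666016, 74.06187438964844), 7.765612602233887)
side [369. 331.] 88 [ 677. -449.   16.] [ 761. -407.   24.] [ 715. -436.   20.] ((716.2461547851562, -431.4403076171875), (34.47065734863281, 84.69772338867188), 80.18058013916016)
```

View pics/crop1.png

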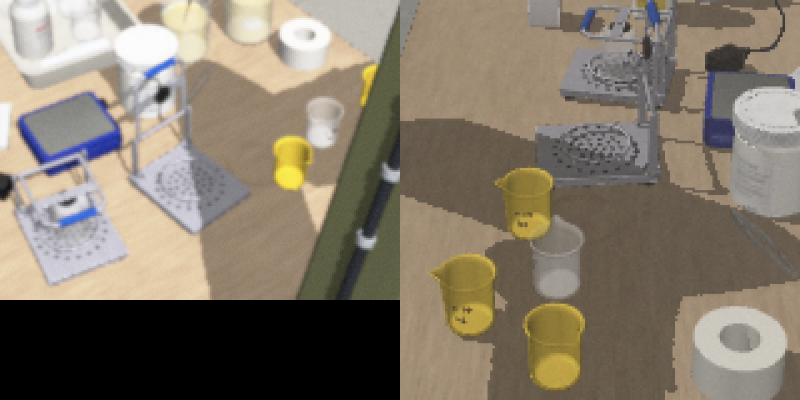

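The crop confirms it: the clear beaker is at crop (557,260), lip pointing away from the side camera, and the yellow ones are separate. Next I'll locate the neighbours and refine the plate and bar positions.

```bash
python3 - <<'E'
from h import *
import pickle
o=pickle.load(open("o.pkl","rb"))
for n in o:
    m,p,d=o[n];W=cloud(m,d);hsv=cv2.cvtColor(p,cv2.COLOR_BGR2HSV)
    for name,s in dict(yellow=(hsv[...,0]>18)&(hsv[...,0]<32)&(hsv[...,1]>170),blue=(hsv[...,0]>100)&(hsv[...,0]<125)&(hsv[...,1]>150)).items():
        s=s&(abs(W[...,1])<500)&(W[...,0]>250)&(W[...,0]<800)&(W[...,2]>5)
        k,l,st,ce=cv2.connectedComponentsWithStats(s.astype(np.uint8))
        for i in range(1,k):
            if st[i,4]>15:
                q=W[l==i];print(n,name,ce[i].round(),st[i,4],np.percentile(q,5,0).round(),np.percentile(q,95,0).round(),q.mean(0).round())
m,p,d=o["side"];W=cloud(m,d)
# clear beaker points
s=(abs(W[...,0]-541)<45)&(abs(W[...,1]+275)<50)&(W[...,2]>4)&(W[...,2]<80)
v,u=np.where(s);print("clear",len(u),u.min(),u.max(),v.min(),v.max(),np.percentile(W[s],[3,50,97],0).round())
# hold-down frame / tall things near insert A
for n in o:
    W=cloud(o[n][0],o[n][2]);s=(W[...,0]>600)&(W[...,0]<720)&(W[...,1]>-120)&(W[...,1]<70)&(W[...,2]>30)
    for z in range(30,240,30):
        q=W[s&(W[...,2]>=z)&(W[...,2]<z+30)]
        if len(q):print(n,z,len(q),q.min(0).round(),q.max(0).round(),np.median(q,0).round())
# project guessed beaker model
X=[[541+30*np.cos(a),-275+30*np.sin(a),z] for z in(0,71) for a in np.arange(0,6.28,np.pi/2)]
print(proj(o["side"][0],X).round(0).tolist(),proj(o["scene"][0],X).round(0).tolist())
E
```

```text
scene yellow [404. 171.] 56 [ 542. -413.   23.] [ 567. -375.   70.] [ 556. -392.   51.]
scene yellow [365. 211.] 331 [ 476. -195.   17.] [ 525. -144.   70.] [ 500. -168.   45.]
scene blue [299. 164.] 30 [640. -41. 214.] [647.   1. 221.] [643. -20. 217.]
scene blue [261. 203.] 212 [716.  15.  20.] [788. 134.  47.] [734.  70.  37.]
scene blue [249. 214.] 20 [727.  97.  15.] [736. 133.  23.] [731. 116.  19.]
scene blue [127. 235.] 146 [735. 458. 139.] [759. 484. 165.] [745. 471. 152.]
scene blue [161. 245.] 509 [634. 387. 139.] [682. 440. 167.] [654. 414. 157.]
scene blue [259. 238.] 49 [556. 159. 101.] [567. 203. 108.] [561. 180. 104.]
side blue [336. 142.] 55 [643. 384. 160.] [687. 424. 165.] [665. 403. 162.]
clear 605 286 309 262 296 [[ 515. -302.    8.]
 [ 540. -288.   47.]
 [ 565. -245.   70.]]
scene 30 107 [601. -80.  30.] [720.  52.  60.] [642.   6.  37.]
scene 60 38 [630. -81.  60.] [652.  36.  87.] [641. -73.  74.]
scene 90 105 [629. -82.  90.] [651.  35. 119.] [640. -19. 102.]
scene 120 30 [633. -72. 120.] [650.  28. 150.] [641.  22. 132.]
scene 150 152 [632. -70. 151.] [650. 
[... 151 characters left out ...]
15.]
side 30 97 [601. -85.  30.] [718.  34.  59.] [640. -27.  36.]
side 60 57 [633. -85.  60.] [655.  37.  90.] [645. -78.  74.]
side 90 73 [633. -85.  90.] [654.  33. 120.] [644. -36. 102.]
side 120 19 [638. -75. 121.] [651.  23. 148.] [648. -71. 133.]
side 150 73 [636. -74. 152.] [653.  22. 179.] [645. -36. 169.]
side 180 33 [639. -78. 181.] [652.  24. 210.] [649. -67. 193.]
side 210 44 [639. -61. 210.] [655.   1. 218.] [647. -31. 216.]
[[309.0, 291.0], [299.0, 284.0], [287.0, 291.0], [298.0, 299.0], [309.0, 271.0], [298.0, 264.0], [286.0, 271.0], [297.0, 278.0]] [[374.0, 194.0], [373.0, 203.0], [386.0, 204.0], [386.0, 195.0], [376.0, 179.0], [375.0, 187.0], [389.0, 189.0], [389.0, 180.0]]
```

The clear beaker's axis is near (541,-275). Yellow ones are at (500,-168), (556,-392) and roughly (445,-300), so the +x side is free. The nest is near (577,-29) with yaw about 0.09, and its bar at (643,-22,213) is about upright.

Plan:
1. Tip the beaker toward +x.
2. Grip it lying down, with the tool leaning 40°.
3. Roll π about the tool and place it mouth down.

First, close the fingers and move in behind the rim.

Emit:
{"method": "jog_arm", "body": {"rows": [2.8, 2.1, -0.4, 0, 0, -0.024, 1, 2.8, 2.1, -0.4, 0, 0, -0.024, 1, 2.8, 2.1, -0.4, 0, 0, -0.024, 1, 2.8, 2.1, -0.4, 0, 0, -0.024, 1, 2.8, 2.1, -0.4, 0, 0, -0.024, 1, 2.8, 2.1, -0.4, 0, 0, -0.024, 1, 2.8, 2.1, -0.4, 0, 0, -0.024, 1, 2.8, 2.1, -0.4, 0, 0, -0.024, 1, 2.8, 2.1, -0.4, 0, 0, -0.024, 1, 2.8, 2.1, -0.4, 0, 0, -0.024, 1, 2.8, 2.1, -0.4, 0, 0, -0.024, 1, 2.8, 2.1, -0.4, 0, 0, -0.024, 1, 0, 0, 0, 0, 0, 0, 1, 0, 0, 0, 0, 0, 0, 1, 0, 0, 0, 0, 0, 0, 1], "newtons": 10}}

```text
clock: 1.35
eef_pos: [492.2, -275.4, 165.2]
eef_rot: [-3.141, 0.001, 0.001]
wrist_force: [-0.1, 0.5, -0.5]
finger_gap: 0.5
finger_force: 0.0
```

```bash
python3 - <<'E'
from h import *
m,p,d=grab("wrist");cv2.imwrite("pics/w1.png",p);W=cloud(m,d)
s=(abs(W[...,0]-541)<50)&(abs(W[...,1]+275)<50)&(W[...,2]>60)&(W[...,2]<76)
print(s.sum(),np.percentile(W[s],[1,50,99],0).round() if s.any() else 0, proj(m,[[541,-275,71],[541,-275,0],[445,-300,71],[500,-168,71]]).round())
v,u=np.where(s);print(u.min(),u.max(),v.min(),v.max()) if s.any() else 0
E
```

```text
2002 [[ 510. -300.   61.]
 [ 537. -269.   68.]
 [ 567. -236.   70.]] [[324. 140.]
 [324. 132.]
 [355. 260.]
 [185. 194.]]
269 359 102 181
```

View pics/w1.png

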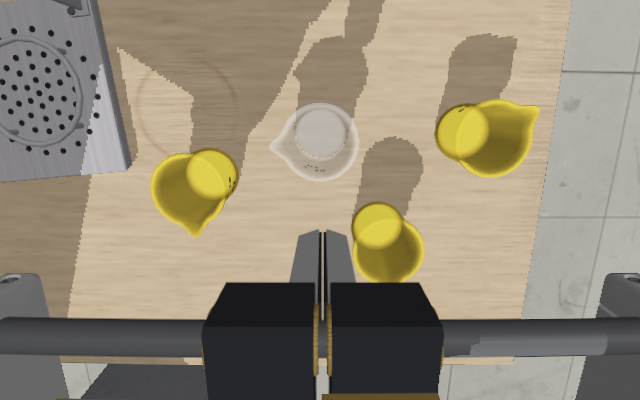

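The wrist view has the clear beaker at (320,142), axis near (539,-270), lip left (+y), with yellows clear of the fingers. Next: descend and push the rim gently toward +x.

Emit:
{"method": "jog_arm", "body": {"rows": [0.2, 0.1, -3.4, 0, 0, 0, 1, 0.2, 0.2, -3.4, 0, 0, 0, 1, 0.2, 0.1, -3.3, 0, 0, 0, 1, 0, 0, 0, 0, 0, 0, 1, 0.6, 0, 0, 0, 0, 0, 1, 0.6, 0, 0, 0, 0, 0, 1, 0.6, 0, 0, 0, 0, 0, 1, 0.6, 0, 0, 0, 0, 0, 1, 0.6, 0, 0, 0, 0, 0, 1, 0.6, 0, 0, 0, 0, 0, 1, 0.6, 0, 0, 0, 0, 0, 1, 0.6, 0, 0, 0, 0, 0, 1, 0, 0, 0, 0, 0, 0, 1]}}

```text
clock: 2.48
eef_pos: [549.4, -272.1, 67.6]
eef_rot: [3.138, -0.005, 0.001]
wrist_force: [-2.5, -0.1, 19.9]
finger_gap: 0.6
finger_force: 8.1
```

```bash
python3 - <<'E'
from h import *
m,p,d=grab("wrist");m2,p2,d2=grab("side");
c=np.zeros((400,800,3),np.uint8);c[:250,:400]=cv2.resize(p,(400,250));c[:,400:]=cv2.resize(p2[220:350,220:350],(400,400));cv2.imwrite("pics/w2.png",c)
E
```

```text
(no output)
```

View pics/w2.png

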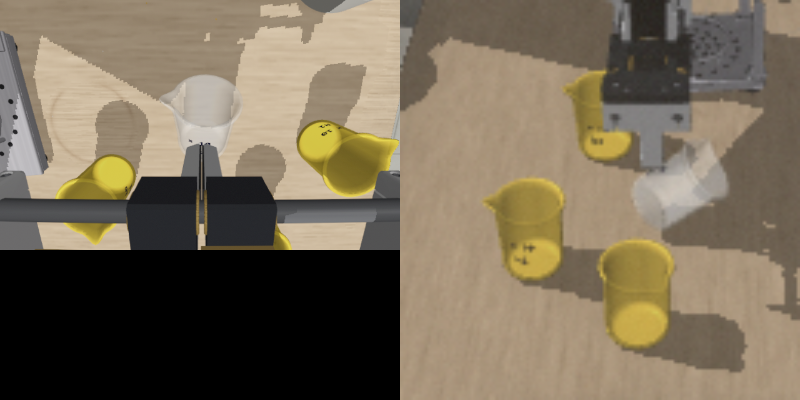

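The beaker leans about 55° toward +x, resting against the fingertips and past its tipping point. I'll raise the fingers so that it lies down.

Emit:
{"method": "jog_arm", "body": {"rows": [0, 0, 0.5, 0, 0, 0, 1, 0.3, 0, 0.5, 0, 0, 0, 1, 0.3, 0, 0.5, 0, 0, 0, 1, 0, 0, 2, 0, 0, 0, 0.5, 0, 0, 3.5, 0, 0, 0, 0, -1, 0, 3.5, 0, 0, 0, 0, -3, 0, 0, 0, 0, 0, 0, -3, 0, 0, 0, 0, 0, 0, 0, 0, 0, 0, 0, 0, 0, 0, 0, 0, 0, 0, 0, 0]}}

```text
clock: 3.42
eef_pos: [482.3, -271.4, 170.2]
eef_rot: [3.141, -0.001, -0.0]
wrist_force: [0.4, 0.6, -0.0]
finger_gap: 44.0
finger_force: 0.0
```

```bash
python3 - <<'E'
from h import *
m,p,d=grab("wrist");m2,p2,d2=grab("side");
c=np.zeros((500,800,3),np.uint8);c[:250,:400]=cv2.resize(p,(400,250));c[:400,400:]=cv2.resize(p2[220:350,220:350],(400,400));cv2.imwrite("pics/w3.png",c)
W=cloud(m,d)
for a,b in((m,cloud(m,d)),(m2,cloud(m2,d2))):
    s=(b[...,2]>8)&(b[...,2]<75)&(b[...,0]>520)&(b[...,0]<690)&(b[...,1]>-350)&(b[...,1]<-205)
    v,u=np.where(s)
    if s.any():
        q=b[s];print(s.sum(),u.min(),u.max(),v.min(),v.max(),np.percentile(q,[1,50,99],0).round(),cv2.minAreaRect(q[:,:2].astype(np.float32)))
for X in([540,-270,30],[640,-270,30],[600,-300,30],[600,-240,30]):print(proj(m,X),end="")
E
```

```text
6163 270 349 1 98 [[ 563. -288.   27.]
 [ 599. -263.   49.]
 [ 630. -235.   57.]] ((597.0753784179688, -257.14154052734375), (64.55326843261719, 70.56783294677734), 87.07072448730469)
521 306 332 270 292 [[ 563. -295.   10.]
 [ 597. -285.   43.]
 [ 633. -241.   58.]] ((597.6351928710938, -264.64739990234375), (63.651222229003906, 70.52371978759766), 88.45915222167969)
[[322.47603339 124.17199442]][[322.42163649  -4.01927074]][[359.1707162   49.59614478]][[285.73045433  49.65916828]]
```

View pics/w3.png

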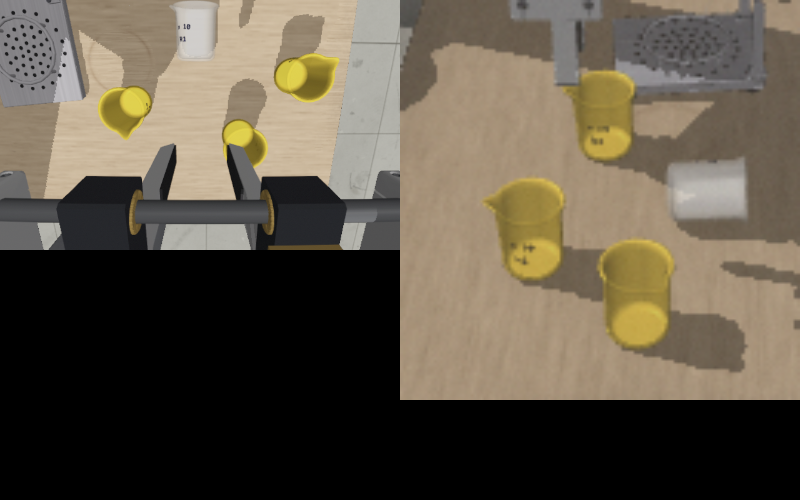

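The beaker now lies with its mouth toward +x, spanning x 562 to 633, axis at y≈-266 (wrist crop (197,30), side crop (707,190)). I'll pick it at the mid-body with a 28° lean, which keeps the gripper body above the yellow at (500,-168).

Emit:
{"method": "jog_arm", "body": {"rows": [1.46, 0.1, -1.2, 0, -0.098, 0, 0, 1.46, 0.1, -1.2, 0, -0.098, 0, 0, 1.46, 0.1, -1.2, 0, -0.098, 0, 0, 1.46, 0.1, -1.3, 0, -0.098, 0, 0, 1.46, 0.1, -1.2, 0, -0.098, 0, 0, 0, 0, 0, 0, 0, 0, 0, 0, 0, 0, 0, 0, 0, 0, 0, 0, 0, 0, 0, 0, 0], "newtons": 12}}

```text
clock: 4.18
eef_pos: [556.1, -266.4, 109.3]
eef_rot: [3.141, -0.488, 0.002]
wrist_force: [0.3, -0.6, 0.9]
finger_gap: 94.0
finger_force: 0.0
```

Emit:
{"method": "jog_arm", "body": {"rows": [0.78, 0, -1.47, 0, 0, 0, 0, 0.78, 0, -1.47, 0, 0, 0, 0, 0.78, 0, -1.47, 0, 0, 0, 0, 0.78, 0, -1.47, 0, 0, 0, 0, 0.78, 0, -1.47, 0, 0, 0, 0, 0.7, 0, -1.45, 0, 0, 0, 0, 0, 0, 0, 0, 0, 0, 0, 0, 0, 0, 0, 0, 0, 0.6, 0, 0, 0, 0, 0, 0, 0.6, 0, 0, 0, 0, 0, 0, 0.6, 0, 0, 0, 0, 0, 0, 0.6, 0, 0, 0, 0, 0, 0, 0.6, 0, 0, 0, 0, 0, 0, 0.6, 0, 0, 0, 0, 0, 0, 0.6], "newtons": 12}}

```text
clock: 5.35
eef_pos: [601.7, -266.3, 20.8]
eef_rot: [3.141, -0.49, 0.001]
wrist_force: [0.4, 1.5, 0.8]
finger_gap: 53.8
finger_force: 12.0
```

Gripped at 53.8 mm. Next, lift and start the half roll.

Emit:
{"method": "jog_arm", "body": {"rows": [0, 0, 2, 0, 0, 0, 0.6, -0.5, 0, 3.5, 0, 0, 0, 0.6, -0.5, 0, 3.5, 0, 0, 0, 0.6, -0.5, 0, 3.5, 0, 0, 0, 0.6, -0.5, 0, 3.5, 0, 0, 0, 0.6, 0, 0, 0, -0.057, 0, 0.1066, 0.6, 0, 0, 0, -0.057, 0, 0.1066, 0.6, 0, 0, 0, -0.057, 0, 0.1066, 0.6, 0, 0, 0, -0.057, 0, 0.1066, 0.6, 0, 0, 0, -0.057, 0, 0.1066, 0.6, 0, 0, 0, -0.057, 0, 0.1066, 0.6, 0, 0, 0, -0.057, 0, 0.1066, 0.6, 0, 0, 0, -0.057, 0, 0.1066, 0.6, 0, 0, 0, -0.057, 0, 0.1066, 0.6, 0, 0, 0, -0.057, 0, 0.1066, 0.6, 0, 0, 0, -0.057, 0, 0.1066, 0.6, 0, 0, 0, -0.057, 0, 0.1066, 0.6, 0, 0, 0, -0.057, 0, 0.1066, 0.6, 0, 0, 0, -0.057, 0, 0.1066, 0.6, 0, 0, 0, -0.057, 0, 0.1066, 0.6]}}

```text
clock: 7.02
eef_pos: [581.5, -266.2, 180.4]
eef_rot: [2.664, 0.117, 1.791]
wrist_force: [-0.4, 0.4, -1.2]
finger_gap: 53.7
finger_force: 12.0
```

```bash
python3 - <<'E'
from h import *
s=manip.read_state();print(s["joints"].round(2),s["eef_pos"].round(),s["finger_gap"])
E
```

```text
[-0.6   0.32  1.66  0.38  0.79 -1.06] [ 581. -266.  180.] 53.67509848808693
```

Emit:
{"method": "jog_arm", "body": {"rows": [-0.1, 2.15, 0.1, -0.057, 0, 0.1066, 0.6, -0.1, 2.15, 0.1, -0.057, 0, 0.1066, 0.6, -0.1, 2.15, 0.1, -0.057, 0, 0.1066, 0.6, -0.1, 2.15, 0.1, -0.057, 0, 0.1066, 0.6, -0.1, 2.15, 0.1, -0.057, 0, 0.1066, 0.6, -0.1, 2.15, 0.1, -0.057, 0, 0.1066, 0.6, -0.1, 2.15, 0.1, -0.057, 0, 0.1066, 0.6, -0.1, 2.15, 0.1, -0.057, 0, 0.1066, 0.6, -0.1, 2.15, 0.1, -0.057, 0, 0.1066, 0.6, -0.1, 2.15, 0.1, -0.057, 0, 0.1066, 0.6, -0.1, 2.15, 0.1, -0.057, 0, 0.1066, 0.6, 0, 0, 0, 0, -0.108, 0, 0.6, 0, 0, 0, 0, -0.108, 0, 0.6, 0, 0, 0, 0, -0.108, 0, 0.6, 0, 0, 0, 0, -0.108, 0, 0.6, 0, 0, 0, 0, -0.108, 0, 0.6, 0, 0, 0, 0, -0.106, 0, 0.6, 0, 0, 0, 0, 0, 0, 0.6, 0, 0, 0, 0, 0, 0, 0.6]}}

```text
clock: 8.6
eef_pos: [575.4, -1.5, 226.7]
eef_rot: [-3.122, 0.97, -3.136]
wrist_force: [-0.1, -0.2, -0.3]
finger_gap: 53.5
finger_force: 12.0
```

```bash
python3 - <<'E'
from h import *
from scipy.spatial.transform import Rotation as Ro
s=manip.read_state();R=Ro.from_euler("xyz",s["eef_rot"]).as_matrix();g=s["eef_pos"]-11*R[:,2]
print(s["joints"].round(2),s["eef_pos"].round(1),"grasp",g.round(1),"z",R[:,2].round(3),"y",R[:,1].round(3))
m,p,d=grab("wrist");m2,p2,d2=grab("side")
c=np.zeros((600,800,3),np.uint8);c[:250,:400]=cv2.resize(p,(400,250));u,v=proj(m2,g)[0].astype(int);print(u,v)
c[:400,400:]=cv2.resize(p2[v-50:v+50,u-50:u+50],(400,400),interpolation=3)
m3,p3,d3=grab("scene");u,v=proj(m3,g)[0].astype(int);print(u,v)
c[250:600,:350]=cv2.resize(p3[v-50:v+50,u-50:u+50],(350,350),interpolation=3);cv2.imwrite("pics/w4.png",c)
import pickle;pickle.dump((m,p,d,m2,p2,d2,m3,p3,d3,s),open("o2.pkl","wb"))
E
```

```text
[-0.1  -0.    2.13  0.93  0.08 -2.55] [575.4  -1.5 226.7] grasp [566.3  -1.3 232.9] z [ 0.825 -0.015 -0.565] y [ 0.01   1.    -0.011]
308 170
310 176
```

View pics/w4.png

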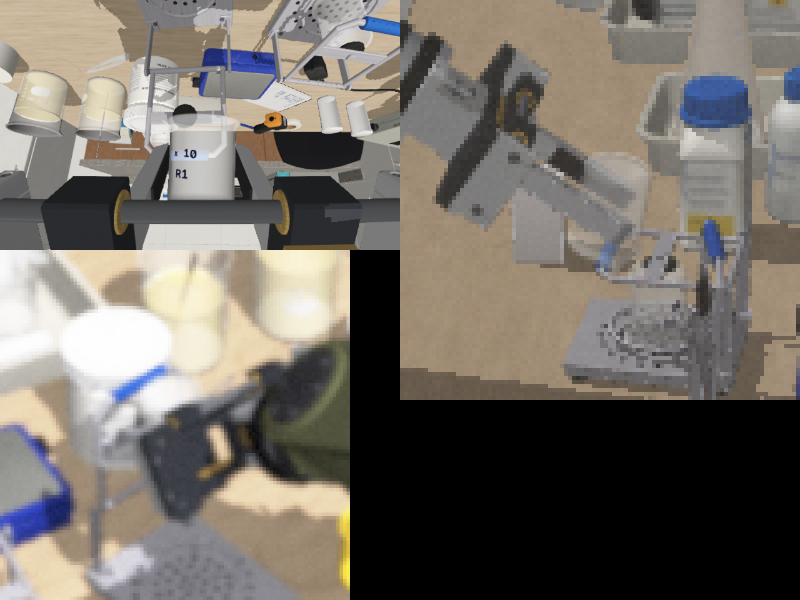

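The arm has run into the wrist singularity (q5≈0) with q6 at its limit. I'll fit a kinematic model and find a tool azimuth for placing that stays well inside the ranges.

```bash
cat > kin.py <<'E'
import numpy as np
from scipy.optimize import least_squares
from scipy.spatial.transform import Rotation as Ro
def RR(q): return Ro.from_euler("ZYZYZ",[q[0],q[1]+q[2],q[3],q[4],q[5]+np.pi/2])
def fk(q,P):
    a1,d1,L2,e,L3,Lt=P
    A=Ro.from_euler("z",q[0])
    v=np.array([a1+L2*np.sin(q[1]),0,d1+L2*np.cos(q[1])])+Ro.from_euler("y",q[1]+q[2]).apply([e,0,L3])
    R=RR(q);return A.apply(v)+Lt*R.as_matrix()[:,2],R
lo=np.array([-3.03,-.79,.23,-1.04,0,-2.55]);hi=np.array([3.03,2.21,2.52,4.18,3.07,2.55])
def ik(p,R,P,seed):
    f=lambda q:np.r_[(fk(q,P)[0]-p)/100,(R.inv()*fk(q,P)[1]).as_rotvec()]
    s=least_squares(f,np.clip(seed,lo+.01,hi-.01),bounds=(lo,hi));return s.x,np.abs(s.fun).max()
E
python3 - <<'E'
from kin import *
import pickle
from h import *
s2=pickle.load(open("o2.pkl","rb"))[-1]
D=[([-1.34861241,.300399387,1.52153211,0,1.32066021,-.0665852825],[156.58,-527.008,212.946],[-3.1406,0,.28877]),
 ([-.6,.32,1.66,.38,.79,-1.06],[581.5,-266.2,180.4],[2.664,.117,1.791]),(s2["joints"],s2["eef_pos"],s2["eef_rot"])]
for q,p,r in D: print("rot err",(Ro.from_euler("xyz",r).inv()*RR(q)).magnitude())
w=[1,.1,1]
f=lambda P:np.concatenate([wi*(fk(q,P)[0]-p) for wi,(q,p,r) in zip(w,D)]+[[.001*(P[0]),.01*P[3]]])
P=least_squares(f,[0,200,450,0,400,250]).x
print(P.round(1),[ (fk(q,P)[0]-p).round(1) for q,p,r in D])
np.save("P.npy",P)
for lean in(65,):
  for psi in np.radians([-60,-30,0,30,45,60,75,90]):
    z=np.array([np.sin(np.radians(lean))*np.cos(psi),np.sin(np.radians(lean))*np.sin(psi),-np.cos(np.radians(lean))])
    y=np.array([-np.sin(psi),np.cos(psi),0]);R=Ro.from_matrix(np.c_[np.cross(y,z),y,z])
    for h in(55,120):
      best=None
      for q4 in(0,.8,1.6,2.4,3.14):
       for q6 in(-2,-.5,1):
        q,e=ik(np.array([577,-29,h])+11*z,R,P,[0,.5,1.7,q4,.8,q6])
        m=min((q-lo).min(),(hi-q).min())
        if e<.01 and(best is None or m>best[0]+.02):best=(m,q)
      print(np.degrees(psi).round(),h,None if best is None else (round(best[0],2),best[1].round(2)))
E
```

```text
Traceback (most recent call last):
  File "kin.py", line 4, in RR
    def RR(q): return Ro.from_euler("ZYZYZ",[q[0],q[1]+q[2],q[3],q[4],q[5]+np.pi/2])
                      ~~~~~~~~~~~~~^^^^^^^^^^^^^^^^^^^^^^^^^^^^^^^^^^^^^^^^^^^^^^^^^
  File "scipy/spatial/transform/_rotation.pyx", line 1413, in scipy.spatial.transform._rotation.Rotation.from_euler
ValueError: Expected axis specification to be a non-empty string of upto 3 characters, got ZYZYZ
```

```bash
sed -i 's/^def RR.*/def RR(q): return Ro.from_euler("ZYZ",[q[0],q[1]+q[2],q[3]])*Ro.from_euler("YZ",[q[4],q[5]+np.pi\/2])/' kin.py
cat > run.py <<'E'
from kin import *
import pickle
from h import *
s2=pickle.load(open("o2.pkl","rb"))[-1]
D=[([-1.34861241,.300399387,1.52153211,0,1.32066021,-.0665852825],[156.58,-527.008,212.946],[-3.1406,0,.28877]),
 ([-.6,.32,1.66,.38,.79,-1.06],[581.5,-266.2,180.4],[2.664,.117,1.791]),(s2["joints"],s2["eef_pos"],s2["eef_rot"])]
for q,p,r in D: print("rot err",(Ro.from_euler("xyz",r).inv()*RR(q)).magnitude())
w=[1,.1,1]
f=lambda P:np.concatenate([wi*(fk(q,P)[0]-p) for wi,(q,p,r) in zip(w,D)]+[[.001*(P[0]),.01*P[3]]])
P=least_squares(f,[0,200,450,0,400,250]).x
print(P.round(1),[ (fk(q,P)[0]-p).round(1) for q,p,r in D])
np.save("P.npy",P)
for lean in(65,):
  for psi in np.radians([-60,-30,0,30,45,60,75,90]):
    z=np.array([np.sin(np.radians(lean))*np.cos(psi),np.sin(np.radians(lean))*np.sin(psi),-np.cos(np.radians(lean))])
    y=np.array([-np.sin(psi),np.cos(psi),0]);R=Ro.from_matrix(np.c_[np.cross(y,z),y,z])
    for h in(55,120):
      best=None
      for q4 in(0,.8,1.6,2.4,3.14):
       for q6 in(-2,-.5,1):
        q,e=ik(np.array([577,-29,h])+11*z,R,P,[0,.5,1.7,q4,.8,q6])
        m=min((q-lo).min(),(hi-q).min())
        if e<.01 and(best is None or m>best[0]+.02):best=(m,q)
      print(np.degrees(psi).round(),h,None if best is None else (round(best[0],2),best[1].round(2)))
E
python3 run.py
```

```text
rot err 6.660998334219192e-05
rot err 0.010472946665061225
rot err 2.7059382984912673e-16
[-923.7 1324.7  680.9  688.5 1488.9  724.8] [array([-35.8,  -7.7,   0.4]), array([ 71.3,  51. , -75.1]), array([-0.6, -7. ,  0.3])]
-60.0 55 (np.float64(0.16), array([ 1.13,  0.99,  1.11, -0.88,  1.81,  0.75]))
-60.0 120 (np.float64(0.16), array([ 1.13,  0.91,  1.16, -0.88,  1.82,  0.73]))
-30.0 55 (np.float64(0.24), array([-1.63,  0.39,  2.09,  1.65,  0.95,  2.31]))
-30.0 120 (np.float64(0.15), array([-1.63,  0.22,  2.19,  1.6 ,  0.94,  2.4 ]))
0.0 55 (np.float64(0.28), array([-2.75,  0.62,  1.71,  0.37,  1.89,  1.87]))
0.0 120 (np.float64(0.28), array([-2.75,  0.51,  1.78,  0.38,  1.93,  1.88]))
30.0 55 (np.float64(0.18), array([-1.52,  0.81,  1.4 ,  0.94,  1.65,  2.37]))
30.0 120 (np.float64(0.16), array([-1.52,  0.72,  1.46,  0.94,  1.67,  2.39]))
45.0 55 (np.float64(0.16), array([-1.33,  0.92,  1.22,  0.91,  1.74,  2.39]))
45.0 120 (np.float64(0.14), array([-1.33,  0.84,  1.28,  0.91,  1.76,  2.41]))
60.0 55 (np.float64(0.16), array([-1.16,  1.03,  1.03,  0.86,  1.85,  2.39]))
60.0 120 (np.float64(0.14), array([-1.16,  0.96,  1.09,  0.86,  1.86,  2.41]))
75.0 55 (np.float64(0.17), array([-1.01,  1.16,  0.84,  0.8 ,  1.97,  2.38]))
75.0 120 (np.float64(0.16), array([-1.01,  1.08,  0.9 ,  0.81,  1.98,  2.39]))
90.0 55 (np.float64(0.2), array([-0.86,  1.28,  0.64,  0.75,  2.1 ,  2.35]))
90.0 120 (np.float64(0.19), array([-0.86,  1.21,  0.7 ,  0.75,  2.11,  2.36]))
```

Emit:
{"method": "jog_arm", "body": {"rows": [-0.5, -0.8, 0.5, 0, 0.1, 0, 0.6, -0.5, -0.8, 0.5, 0, 0.1, 0, 0.6, -0.5, -0.8, 0.5, 0, 0.1, 0, 0.6, -0.5, -0.8, 0.5, 0, 0.1, 0, 0.6, 0, 0, 0, 0, 0, 0, 0.6, 0, 0, 0, 0, 0, 0, 0.6]}}

```text
clock: 9.25
eef_pos: [567.5, -12.7, 241.6]
eef_rot: [3.124, 0.738, -3.136]
wrist_force: [-0.4, -0.2, -0.2]
finger_gap: 53.7
finger_force: 12.0
```

```bash
cat > kin.py <<'E'
import numpy as np
from scipy.optimize import least_squares
from scipy.spatial.transform import Rotation as Ro
def RR(q): return Ro.from_euler("ZYZ",[q[0],q[1]+q[2],q[3]])*Ro.from_euler("YZ",[q[4],q[5]+np.pi/2])
def fk(q,P):
    a1,d1,L2,e,L3,Lt,b=P
    A=Ro.from_euler("z",q[0])
    v=np.array([a1+L2*np.sin(q[1]),b,d1+L2*np.cos(q[1])])+Ro.from_euler("y",q[1]+q[2]).apply([e,0,L3])
    R=RR(q);return A.apply(v)+Lt*R.as_matrix()[:,2],R
lo=np.array([-3.03,-.79,.23,-1.04,0,-2.55]);hi=np.array([3.03,2.21,2.52,4.18,3.07,2.55])
def ik(p,R,P,seed):
    f=lambda q:np.r_[(fk(q,P)[0]-p)/100,(R.inv()*fk(q,P)[1]).as_rotvec()]
    s=least_squares(f,np.clip(seed,lo+.01,hi-.01),bounds=(lo,hi));return s.x,np.abs(s.fun).max()
def Rt(lean,psi):  # lean of tool z from down toward azimuth psi, tool y horizontal (deg)
    l,s=np.radians([lean,psi]);z=np.array([np.sin(l)*np.cos(s),np.sin(l)*np.sin(s),-np.cos(l)]);y=np.array([-np.sin(s),np.cos(s),0])
    return Ro.from_matrix(np.c_[np.cross(y,z),y,z]),z
E
cat > run.py <<'E'
from kin import *
import pickle
from h import *
s2=pickle.load(open("o2.pkl","rb"))[-1];s3=manip.read_state();print(s3["joints"].round(3),s3["eef_pos"].round(1),s3["eef_rot"].round(3))
D=[([-1.34861241,.300399387,1.52153211,0,1.32066021,-.0665852825],[156.58,-527.008,212.946]),
 ([-.6,.32,1.66,.38,.79,-1.06],[581.5,-266.2,180.4]),(s2["joints"],s2["eef_pos"]),(s3["joints"],s3["eef_pos"])]
w=[1,.1,1,1]
f=lambda P:np.concatenate([wi*(fk(q,P)[0]-p) for wi,(q,p) in zip(w,D)]+[[.002*(P[0]),.002*P[3]]])
P=least_squares(f,[0,200,450,0,400,250,37]).x
print(P.round(1),[ (fk(q,P)[0]-p).round(1) for q,p in D])
np.save("P.npy",P)
for psi in [-30,0,30,45,60,75,90]:
    R,z=Rt(65,psi)
    for h in(55,120):
      best=None
      for q4 in(0,.8,1.6,2.4,3.14):
       for q6 in(-2,-.5,1):
        q,e=ik(np.array([577,-29,h])+11*z,R,P,[0,.5,1.7,q4,.8,q6])
        m=min((q-lo).min(),(hi-q).min())
        if abs(q[0])<1.3 and e<.01 and(best is None or m>best[0]+.02):best=(m,q)
      print(psi,h,None if best is None else (round(best[0],2),best[1].round(2)))
E
python3 run.py
```

```text
[-0.141 -0.019  1.984  0.263  0.46  -1.916] [567.5 -12.7 241.6] [ 3.124  0.738 -3.136]
[-2.000e-01  2.209e+02  4.245e+02  4.080e+01  4.476e+02  2.627e+02
  3.660e+01] [array([ 0., -0.,  0.]), array([-3.1, -1.3, -4.6]), array([0., 0., 0.]), array([-0.,  0.,  0.])]
-30 55 (np.float64(0.16), array([0.13, 0.56, 2.12, 4.02, 0.8 , 1.19]))
-30 120 (np.float64(0.02), array([0.13, 0.39, 2.13, 4.16, 0.7 , 0.99]))
0 55 (np.float64(0.3), array([-0.19,  0.52,  2.22,  2.89,  0.74,  1.68]))
0 120 (np.float64(0.29), array([-0.19,  0.33,  2.23,  2.82,  0.57,  1.76]))
30 55 (np.float64(0.44), array([-0.45,  0.58,  2.08,  1.9 ,  0.91,  2.08]))
30 120 (np.float64(0.28), array([-0.45,  0.41,  2.09,  1.78,  0.87,  2.27]))
45 55 (np.float64(0.35), array([-0.51,  0.64,  1.94,  1.55,  1.06,  2.2 ]))
45 120 (np.float64(0.2), array([-0.51,  0.49,  1.95,  1.48,  1.07,  2.35]))
60 55 (np.float64(0.28), array([-0.53,  0.71,  1.78,  1.29,  1.23,  2.27]))
60 120 (np.float64(0.16), array([-0.53,  0.58,  1.79,  1.26,  1.26,  2.39]))
75 55 (np.float64(0.26), array([-0.51,  0.79,  1.61,  1.1 ,  1.41,  2.29]))
75 120 (np.float64(0.16), array([-0.51,  0.67,  1.62,  1.08,  1.46,  2.39]))
90 55 (np.float64(0.26), array([-0.48,  0.88,  1.43,  0.94,  1.6 ,  2.29]))
90 120 (np.float64(0.18), array([-0.48,  0.77,  1.44,  0.94,  1.65,  2.37]))
```

The kinematic model fits to 0.0 mm. The half turn has to be done with q4 instead, ending near q4≈2.8, q6≈1.7 and tool azimuth ≈5°. I'll plan a joint-space path held high and back from the hold-down, and express it in jog rows.

```bash
cat > plan.py <<'E'
from kin import *
from h import *
P=np.load("P.npy")
def goal(g,lean,psi,seed):
    R,z=Rt(lean,psi);q,e=ik(np.array(g)+11*z,R,P,seed);print("goal",q.round(2),"err",round(e,4));return q
def rows(qs,fing,p0,R0,n_per=20,step=.115,lin=35,js=np.array([.12,.12,.14,.17,.17,.17])):
    p,R=np.array(p0,float),R0;out=[];info=[]
    for a,b in zip(qs[:-1],qs[1:]):
        n=1
        while n<80:
            t=[a+(b-a)*k/n for k in range(n+1)];F=[fk(x,P) for x in t]
            if max((F[k][1]*F[k-1][1].inv()).magnitude() for k in range(1,n+1))<step and max(np.linalg.norm(F[k][0]-F[k-1][0]) for k in range(1,n+1))<lin and (np.abs(b-a)/n<js).all():break
            n+=1
        for x in t[1:]:
            pt,Rn=fk(x,P);d=np.round((pt-p)/10,2);r=np.round((Rn*R.inv()).as_rotvec(),3)
            p=p+10*d;R=Ro.from_rotvec(r)*R;out.append([*d,*r,fing]);info.append((p.copy(),R.as_matrix()[:,2]))
    for i in range(0,len(out),n_per):
        print(i,"["+", ".join(f"{v:g}" for r in out[i:i+n_per] for v in r)+"]")
        q=info[min(i+n_per,len(out))-1];print("  ends",q[0].round(0),q[1].round(2))
    A=np.array([q[0] for q in info]);print(len(out),"TCP min/max",A.min(0).round(),A.max(0).round())
E
python3 - <<'E'
from plan import *
s=manip.read_state();R0=Ro.from_euler("xyz",s["eef_rot"])
q0=s["joints"]
gq=goal([577,-29,150],65,5,[-.2,.3,2.2,2.7,.6,1.7])
via=np.array([-.25,-.35,2.1,.7,.75,-.9]);via2=np.array([-.25,-.35,2.1,2.2,.75,1.4])
for v in(via,via2):print(fk(v,P)[0].round(),fk(v,P)[1].as_matrix()[:,2].round(2))
rows([q0,via,via2,gq],.6,s["eef_pos"],R0)
E
```

```text
goal [-0.24  0.25  2.22  2.52  0.53  1.98] err 0.0
[476.  35. 331.] [ 0.72  0.27 -0.64]
[525.  53. 569.] [0.9  0.34 0.26]
0 [-0.74, 0.17, 0.65, 0.086, 0.002, -0.073, 0.6, -0.73, 0.21, 0.65, 0.087, 0.003, -0.072, 0.6, -0.73, 0.24, 0.66, 0.088, 0.004, -0.07, 0.6, -0.72, 0.28, 0.66, 0.087, 0.004, -0.069, 0.6, -0.72, 0.32, 0.66, 0.088, 0.005, -0.068, 0.6, -0.71, 0.35, 0.67, 0.089, 0.006, -0.065, 0.6, -0.7, 0.39, 0.68, 0.088, 0.007, -0.064, 0.6, -0.7, 0.41, 0.69, 0.089, 0.008, -0.062, 0.6, -0.69, 0.44, 0.7, 0.09, 0.008, -0.061, 0.6, -0.69, 0.47, 0.7, 0.09, 0.01, -0.058, 0.6, -0.69, 0.49, 0.72, 0.09, 0.01, -0.056, 0.6, -0.68, 0.51, 0.73, 0.09, 0.012, -0.054, 0.6, -0.68, 0.53, 0.74, 0.091, 0.012, -0.052, 0.6, 0.26, 0.61, 0.57, 0.099, 0.009, -0.055, 0.6, 0.26, 0.57, 0.59, 0.101, 0.011, -0.054, 0.6, 0.25, 0.55, 0.63, 0.101, 0.013, -0.052, 0.6, 0.26, 0.51, 0.65, 0.101, 0.014, -0.051, 0.6, 0.25, 0.48, 0.68, 0.103, 0.015, -0.048, 0.6, 0.24, 0.44, 0.7, 0.103, 0.016, -0.047, 0.6, 0.24, 0.41, 0.72, 0.104, 0.018, -0.045, 0.6]
  ends [493.  71. 376.] [ 0.78  0.41 -0.47]
20 [0.24, 0.38, 0.75, 0.105, 0
[... 1081 characters left out ...]
6, 1.62, -0.92, -2.84, 0.078, 0.073, -0.007, 0.6, 1.45, -0.89, -2.95, 0.078, 0.073, -0.01, 0.6, 1.28, -0.84, -3.06, 0.077, 0.072, -0.012, 0.6, 1.09, -0.79, -3.16, 0.077, 0.071, -0.016, 0.6, 0.9, -0.74, -3.24, 0.076, 0.071, -0.019, 0.6, 0.71, -0.69, -3.3, 0.076, 0.071, -0.021, 0.6, 0.51, -0.64, -3.36, 0.075, 0.07, -0.025, 0.6, 0.3, -0.58, -3.4, 0.074, 0.07, -0.028, 0.6, 0.09, -0.52, -3.42, 0.072, 0.07, -0.03, 0.6, -0.12, -0.47, -3.44, 0.071, 0.069, -0.034, 0.6, -0.33, -0.41, -3.43, 0.07, 0.069, -0.037, 0.6, -0.54, -0.35, -3.41, 0.067, 0.069, -0.039, 0.6, -0.74, -0.29, -3.37, 0.066, 0.069, -0.043, 0.6]
  ends [587. -28. 145.] [ 0.9   0.08 -0.42]
57 TCP min/max [476. -28. 145.] [604.  91. 569.]
```

Emit:
{"method": "jog_arm", "body": {"rows": [-0.74, 0.17, 0.65, 0.086, 0.002, -0.073, 0.6, -0.73, 0.21, 0.65, 0.087, 0.003, -0.072, 0.6, -0.73, 0.24, 0.66, 0.088, 0.004, -0.07, 0.6, -0.72, 0.28, 0.66, 0.087, 0.004, -0.069, 0.6, -0.72, 0.32, 0.66, 0.088, 0.005, -0.068, 0.6, -0.71, 0.35, 0.67, 0.089, 0.006, -0.065, 0.6, -0.7, 0.39, 0.68, 0.088, 0.007, -0.064, 0.6, -0.7, 0.41, 0.69, 0.089, 0.008, -0.062, 0.6, -0.69, 0.44, 0.7, 0.09, 0.008, -0.061, 0.6, -0.69, 0.47, 0.7, 0.09, 0.01, -0.058, 0.6, -0.69, 0.49, 0.72, 0.09, 0.01, -0.056, 0.6, -0.68, 0.51, 0.73, 0.09, 0.012, -0.054, 0.6, -0.68, 0.53, 0.74, 0.091, 0.012, -0.052, 0.6, 0.26, 0.61, 0.57, 0.099, 0.009, -0.055, 0.6, 0.26, 0.57, 0.59, 0.101, 0.011, -0.054, 0.6, 0.25, 0.55, 0.63, 0.101, 0.013, -0.052, 0.6, 0.26, 0.51, 0.65, 0.101, 0.014, -0.051, 0.6, 0.25, 0.48, 0.68, 0.103, 0.015, -0.048, 0.6, 0.24, 0.44, 0.7, 0.103, 0.016, -0.047, 0.6, 0.24, 0.41, 0.72, 0.104, 0.018, -0.045, 0.6]}}

```text
clock: 10.92
eef_pos: [493.0, 71.3, 374.7]
eef_rot: [2.283, -0.778, 1.503]
wrist_force: [0.7, 0.2, 0.2]
finger_gap: 53.3
finger_force: 12.0
```

Emit:
{"method": "jog_arm", "body": {"rows": [0.24, 0.38, 0.75, 0.105, 0.019, -0.042, 0.6, 0.23, 0.34, 0.76, 0.105, 0.02, -0.04, 0.6, 0.22, 0.3, 0.78, 0.106, 0.021, -0.039, 0.6, 0.21, 0.26, 0.8, 0.106, 0.022, -0.035, 0.6, 0.21, 0.22, 0.81, 0.107, 0.022, -0.034, 0.6, 0.2, 0.19, 0.82, 0.108, 0.023, -0.032, 0.6, 0.2, 0.14, 0.84, 0.108, 0.023, -0.029, 0.6, 0.18, 0.1, 0.84, 0.109, 0.024, -0.026, 0.6, 0.17, 0.07, 0.84, 0.109, 0.024, -0.025, 0.6, 0.17, 0.02, 0.85, 0.11, 0.024, -0.022, 0.6, 0.15, -0.02, 0.85, 0.11, 0.024, -0.019, 0.6, 0.15, -0.06, 0.86, 0.111, 0.024, -0.017, 0.6, 0.13, -0.1, 0.85, 0.111, 0.024, -0.015, 0.6, 0.12, -0.13, 0.84, 0.111, 0.023, -0.012, 0.6, 0.12, -0.18, 0.84, 0.112, 0.023, -0.01, 0.6, 0.1, -0.22, 0.84, 0.112, 0.022, -0.008, 0.6, 0.08, -0.26, 0.82, 0.112, 0.022, -0.005, 0.6, 0.08, -0.3, 0.81, 0.112, 0.021, -0.003, 0.6, 0.06, -0.33, 0.8, 0.113, 0.02, 0, 0.6, 0.05, -0.37, 0.78, 0.113, 0.019, 0.001, 0.6]}}

```text
clock: 12.58
eef_pos: [523.9, 70.5, 537.3]
eef_rot: [-1.42, -0.014, -1.159]
wrist_force: [0.2, 0.3, -0.3]
finger_gap: 53.7
finger_force: 12.0
```

```bash
python3 - <<'E'
from plan import *
s=manip.read_state();R0=Ro.from_euler("xyz",s["eef_rot"])
q0=s["joints"];print(q0.round(2),s["eef_pos"].round(),R0.as_matrix()[:,2].round(2),s["finger_gap"])
gv=goal([535,-29,240],65,5,[-.24,.1,2.22,2.52,.53,1.98])
g2=goal([577,-29,150],65,5,[-.24,.25,2.22,2.52,.53,1.98])
rows([q0,gv,g2],.6,s["eef_pos"],R0)
E
```

```text
[-0.25 -0.35  2.11  2.02  0.74  1.1 ] [524.  70. 537.] [0.91 0.4  0.15] 53.74567343049928
goal [-0.28 -0.06  2.27  2.04  0.37  2.49] err 0.0
goal [-0.24  0.25  2.22  2.52  0.53  1.98] err 0.0
0 [0.7, -0.7, -1.78, 0.086, 0.071, -0.011, 0.6, 0.64, -0.69, -1.82, 0.086, 0.07, -0.013, 0.6, 0.56, -0.69, -1.85, 0.087, 0.068, -0.017, 0.6, 0.48, -0.68, -1.87, 0.087, 0.066, -0.019, 0.6, 0.4, -0.67, -1.88, 0.088, 0.064, -0.022, 0.6, 0.33, -0.65, -1.9, 0.087, 0.063, -0.025, 0.6, 0.25, -0.65, -1.92, 0.087, 0.061, -0.027, 0.6, 0.18, -0.63, -1.92, 0.087, 0.06, -0.031, 0.6, 0.09, -0.62, -1.92, 0.087, 0.058, -0.034, 0.6, 0.01, -0.6, -1.93, 0.086, 0.056, -0.037, 0.6, -0.06, -0.59, -1.92, 0.085, 0.055, -0.039, 0.6, -0.14, -0.57, -1.92, 0.084, 0.054, -0.043, 0.6, -0.22, -0.56, -1.92, 0.084, 0.052, -0.046, 0.6, -0.3, -0.54, -1.9, 0.082, 0.05, -0.048, 0.6, -0.37, -0.52, -1.88, 0.08, 0.049, -0.052, 0.6, -0.45, -0.5, -1.87, 0.079, 0.048, -0.054, 0.6, 1.59, 0.43, -2.83, 0.012, 0.002, 0.016, 0.6, 1.42, 0.01, -2.97, 0.001, -0.001, 0, 0.6, 1.19, -0.44, -3.2, -0.013, -0.001, -0.016, 0.6]
  ends [587. -28. 145.] [ 0.9   0.08 -0.42]
19 TCP min/max [531. -28. 145.] [587.  63. 520.]
```

```bash
python3 - <<'E'
from plan import *
s=manip.read_state();R0=Ro.from_euler("xyz",s["eef_rot"]);q0=s["joints"]
gv=goal([545,-29,185],65,5,[-.24,.1,2.22,2.52,.53,1.98])
rows([q0,gv],.6,s["eef_pos"],R0)
E
```

```text
goal [-0.27  0.09  2.29  2.37  0.47  2.13] err 0.0
0 [0.94, -0.78, -1.95, 0.088, 0.065, -0.012, 0.6, 0.85, -0.77, -2.03, 0.089, 0.065, -0.014, 0.6, 0.77, -0.76, -2.07, 0.088, 0.063, -0.016, 0.6, 0.67, -0.73, -2.13, 0.089, 0.063, -0.018, 0.6, 0.57, -0.72, -2.17, 0.089, 0.061, -0.022, 0.6, 0.48, -0.7, -2.21, 0.088, 0.061, -0.023, 0.6, 0.37, -0.67, -2.25, 0.088, 0.059, -0.027, 0.6, 0.27, -0.65, -2.28, 0.088, 0.059, -0.029, 0.6, 0.15, -0.62, -2.3, 0.087, 0.058, -0.031, 0.6, 0.06, -0.59, -2.32, 0.086, 0.057, -0.035, 0.6, -0.06, -0.57, -2.34, 0.086, 0.056, -0.037, 0.6, -0.17, -0.53, -2.34, 0.084, 0.056, -0.04, 0.6, -0.29, -0.49, -2.34, 0.084, 0.054, -0.043, 0.6, -0.39, -0.47, -2.34, 0.082, 0.055, -0.046, 0.6, -0.5, -0.42, -2.32, 0.081, 0.053, -0.048, 0.6, -0.62, -0.39, -2.31, 0.079, 0.053, -0.052, 0.6]
  ends [555. -28. 180.] [ 0.9   0.08 -0.42]
16 TCP min/max [533. -28. 180.] [575.  63. 518.]
```

Emit:
{"method": "jog_arm", "body": {"rows": [0.94, -0.78, -1.95, 0.088, 0.065, -0.012, 0.6, 0.85, -0.77, -2.03, 0.089, 0.065, -0.014, 0.6, 0.77, -0.76, -2.07, 0.088, 0.063, -0.016, 0.6, 0.67, -0.73, -2.13, 0.089, 0.063, -0.018, 0.6, 0.57, -0.72, -2.17, 0.089, 0.061, -0.022, 0.6, 0.48, -0.7, -2.21, 0.088, 0.061, -0.023, 0.6, 0.37, -0.67, -2.25, 0.088, 0.059, -0.027, 0.6, 0.27, -0.65, -2.28, 0.088, 0.059, -0.029, 0.6, 0.15, -0.62, -2.3, 0.087, 0.058, -0.031, 0.6, 0.06, -0.59, -2.32, 0.086, 0.057, -0.035, 0.6, -0.06, -0.57, -2.34, 0.086, 0.056, -0.037, 0.6, -0.17, -0.53, -2.34, 0.084, 0.056, -0.04, 0.6, -0.29, -0.49, -2.34, 0.084, 0.054, -0.043, 0.6, -0.39, -0.47, -2.34, 0.082, 0.055, -0.046, 0.6, -0.5, -0.42, -2.32, 0.081, 0.053, -0.048, 0.6, -0.62, -0.39, -2.31, 0.079, 0.053, -0.052, 0.6, 0, 0, 0, 0, 0, 0, 0.6, 0, 0, 0, 0, 0, 0, 0.6, 0, 0, 0, 0, 0, 0, 0.6]}}

```text
clock: 14.17
eef_pos: [554.0, -26.6, 182.5]
eef_rot: [-3.118, 1.141, -3.032]
wrist_force: [1.0, 0.7, -0.5]
finger_gap: 53.5
finger_force: 12.0
```

```bash
python3 - <<'E'
from plan import *
s=manip.read_state();R=Ro.from_euler("xyz",s["eef_rot"]).as_matrix();g=s["eef_pos"]-11*R[:,2]
print(s["joints"].round(2),s["eef_pos"].round(1),"grasp",g.round(1),"z",R[:,2].round(3),"y",R[:,1].round(3),s["finger_gap"])
c=np.zeros((600,800,3),np.uint8)
m2,p2,d2=grab("side");u,v=proj(m2,g)[0].astype(int);print(u,v)
c[:400,:400]=cv2.resize(p2[v-40:v+40,u-40:u+40],(400,400),interpolation=3)
W=cloud(m2,d2);q=W[(np.linalg.norm(W-g,axis=-1)<60)]
m3,p3,d3=grab("scene");u,v=proj(m3,g)[0].astype(int);print(u,v)
c[:400,400:]=cv2.resize(p3[v-40:v+40,u-40:u+40],(400,400),interpolation=3)
mw,pw,dw=grab("wrist");c[400:,:320]=cv2.resize(pw,(320,200));cv2.imwrite("pics/w5.png",c)
import pickle;pickle.dump((m2,p2,d2,m3,p3,d3,mw,pw,dw,s),open("o3.pkl","wb"))
E
```

```text
[-0.26  0.09  2.29  2.39  0.47  2.1 ] [554.  -26.6 182.5] grasp [544.  -27.4 187.1] z [ 0.906  0.076 -0.417] y [-0.088  0.996 -0.01 ] 53.494814508678616
301 187
322 188
```

View pics/w5.png

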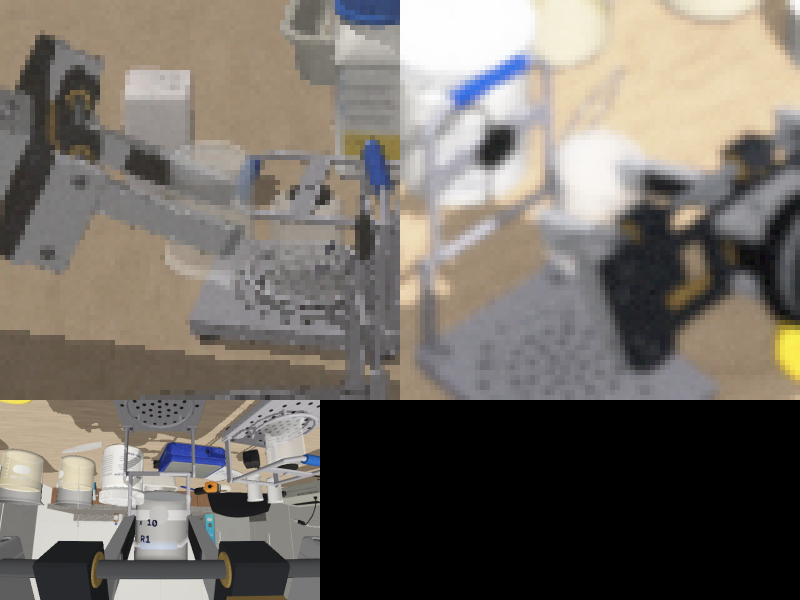

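The beaker is inverted and about vertical in the jaws: side crop (205,210), mouth near (200,265). I'll measure its tilt and mouth height from depth.

```bash
python3 - <<'E'
from plan import *
import pickle
m2,p2,d2,m3,p3,d3,mw,pw,dw,s=pickle.load(open("o3.pkl","rb"))
R=Ro.from_euler("xyz",s["eef_rot"]).as_matrix();g=s["eef_pos"]-11*R[:,2]
x=np.array([R[0,2],R[1,2],0]);x/=np.linalg.norm(x);y=np.array([-x[1],x[0],0])
for n,m,d in(("side",m2,d2),("scene",m3,d3),("wrist",mw,dw)):
    W=cloud(m,d)-g;a=W@x;b=W@y;z=W[...,2]
    k=(abs(z)<48)&(np.hypot(a,b)<42)&(abs(b)<(20 if n=="wrist" else 42))
    print(n,k.sum())
    for z0 in range(-48,48,8):
        j=k&(z>=z0)&(z<z0+8)
        if j.sum()>4:print(z0,j.sum(),"a",np.percentile(a[j],[2,25,50,98]).round(1),"b",np.percentile(b[j],[2,50,98]).round(1))
E
```

```text
side 474
-40 24 a [-16.1  -3.5  14.7  31.3] b [-33.1 -24.5  -7.9]
-32 53 a [-22.9 -11.5   3.1  31.4] b [-33.5 -21.9  -2.6]
-24 37 a [-19.8 -11.2   0.   28.1] b [-31.3 -21.5  -7.4]
-16 19 a [-13.9   4.1  14.6  28.1] b [-40.6 -23.2 -11. ]
-8 24 a [-18.1  -3.    4.2  28.2] b [-41.5 -37.9  12.3]
0 43 a [-24.5  -3.1  12.1  28.1] b [-41.5 -36.1  28. ]
8 65 a [-29.9 -13.7  -2.3  28.1] b [-40.2 -24.4  27.9]
16 64 a [-32.9 -20.   -8.3  28.4] b [-38.1 -21.3  30. ]
24 51 a [-18.9  -7.7   3.6  28.7] b [-29.9 -21.4  -3.9]
32 94 a [-16.3  -4.5   4.6  25.3] b [-24.6  -4.5  15.1]
scene 413
-32 13 a [-5.  -2.7  1.3 13.6] b [25.3 29.6 30.2]
-8 9 a [-11.4  -7.7  -2.    9.2] b [36.2 37.8 38.4]
0 38 a [-19.3 -12.3  -5.   15.7] b [-29.9  30.3  38.9]
8 61 a [-28.1 -18.   -9.2   8.8] b [-33.6  17.9  38.8]
16 66 a [-29.7 -20.5 -16.9  12. ] b [-36.9  12.3  36.2]
24 46 a [-30.8 -20.3 -15.1  13.7] b [-23.9  15.8  26.9]
32 173 a [-19.9  -8.4   0.4  23.1] b [-20.9   2.8  23.4]
wrist 12060
-40 468 a [-25.9 -24.4 -23.2 -14.9] b [-19.2  -2.1  18.7]
-32 1659 a [-24.8 -22.3 -20.8 -11.4] b [-18.9   0.6  19.1]
-24 1548 a [-22.5 -21.2 -19.9 -10.8] b [-18.9   0.6  19.2]
-16 1567 a [-22.5 -21.2 -19.9 -11.2] b [-19.    0.3  19.1]
-8 1634 a [-22.6 -21.2 -19.9 -11.5] b [-18.9   0.1  19.1]
0 1663 a [-22.6 -21.2 -20.  -11.8] b [-19.    0.4  19. ]
8 1720 a [-22.6 -21.3 -20.  -12.1] b [-19.    0.4  19. ]
16 1724 a [-22.6 -21.3 -20.  -12.7] b [-19.    0.1  19. ]
24 77 a [-19.7 -17.6 -15.8 -11.5] b [-19.9 -13.1  19.6]
```

The wall is vertical to within 1°, and the axis lies 3.4 mm ahead of the grasp point. The mouth is about 37 mm below it, and the lip faces -y. So the grasp target is (574,-25), lowering first to z≈75.

Emit:
{"method": "jog_arm", "body": {"rows": [0.6, 0.04, -1, 0, 0, 0, 0.6, 0.6, 0.04, -2, 0, 0, 0, 0.6, 0.6, 0.04, -2, 0, 0, 0, 0.6, 0.6, 0.06, -2, 0, 0, 0, 0.6, 0.6, 0.06, -2, 0, 0, 0, 0.6, 0, 0, -1.5, 0, 0, 0, 0.6, 0, 0, -0.7, 0, 0, 0, 0.6, 0, 0, 0, 0, 0, 0, 0.6, 0, 0, 0, 0, 0, 0, 0.6]}}

```text
clock: 15.07
eef_pos: [584.3, -24.0, 71.1]
eef_rot: [-3.125, 1.142, -3.038]
wrist_force: [0.2, 0.5, -0.5]
finger_gap: 53.6
finger_force: 12.0
```

```bash
cat > chk.py <<'E'
from plan import *
s=manip.read_state();R=Ro.from_euler("xyz",s["eef_rot"]).as_matrix();g=s["eef_pos"]-11*R[:,2]
print(s["joints"].round(2),"grasp",g.round(1),"z",R[:,2].round(3),"y",R[:,1].round(3),s["finger_gap"],s["wrist_force"].round(1))
E
python3 - <<'E'
from chk import *
m,p,d=grab("side");W=cloud(m,d)
k=(W[...,2]>15)&(W[...,2]<24)&(W[...,0]>495)&(W[...,0]<660)&(W[...,1]>-110)&(W[...,1]<45)
print("plate",cv2.minAreaRect(W[k][:,:2].astype(np.float32)),np.median(W[k][:,2]))
mw,pw,dw=grab("wrist");W=cloud(mw,dw)
k=(W[...,2]>14)&(W[...,2]<25)&(W[...,0]>495)&(W[...,0]<660)&(W[...,1]>-110)&(W[...,1]<45)
print("wrist plate",k.sum())
ring=(W[...,2]>27)&(W[...,2]<37)&(abs(np.hypot(W[...,0]-577,W[...,1]+29)-42)<12);q=W[ring][:,:2]
if len(q)>20:
    f=least_squares(lambda c:np.hypot(q[:,0]-c[0],q[:,1]-c[1])-42,[577,-29],loss="soft_l1");print("ring",len(q),f.x,q.min(0),q.max(0))
E
```

```text
[-0.23  0.46  2.23  2.7   0.72  1.77] grasp [574.4 -24.9  75.7] z [ 0.906  0.077 -0.416] y [-0.088  0.996 -0.007] 53.63166966544244 [ 0.2  0.5 -0.5]
plate ((578.9129028320312, -29.329742431640625), (150.79339599609375, 133.44984436035156), 6.350081920623779) 19.690614112000677
wrist plate 29991
ring 3092 [574.05430492 -27.45672991] [530.21040694 -72.67364119] [616.09622395  17.40732577]
```

```bash
python3 - <<'E'
from plan import *
import pickle
o=pickle.load(open("o.pkl","rb"));o2=pickle.load(open("o2.pkl","rb"));o3=pickle.load(open("o3.pkl","rb"))
for n,m,d in(("w3",o3[6],o3[8]),("w2",o2[0],o2[2]),("side0",o["side"][0],o["side"][2]),("scene0",o["scene"][0],o["scene"][2])):
    W=cloud(m,d)
    for nm,a,b in(("ring",26,36),):
        k=(W[...,2]>a)&(W[...,2]<b)&(np.hypot(W[...,0]-577,W[...,1]+29)<55);q=W[k][:,:2]
        if len(q)>15:
            f=least_squares(lambda c:np.hypot(q[:,0]-c[0],q[:,1]-c[1])-c[2],[577,-29,42],loss="soft_l1");print(n,len(q),f.x.round(1),q.min(0).round(),q.max(0).round())
    k=(abs(W[...,2]-20)<4)&(W[...,0]>480)&(W[...,0]<680)&(W[...,1]>-120)&(W[...,1]<60);q=W[k][:,:2]
    if len(q)>200:print(n,"plate",len(q),cv2.minAreaRect(q.astype(np.float32)),np.median(W[k][:,2]))
E
```

```text
w3 1391 [575.7 -27.4  42.6] [554. -73.] [622.  18.]
w3 plate 8866 ((612.8858642578125, -24.069488525390625), (80.12495422363281, 123.95069122314453), 5.161082744598389) 19.19279977534006
w2 783 [576.1 -26.8  42.7] [593. -68.] [623.  14.]
w2 plate 5396 ((626.134033203125, -22.90338897705078), (55.010162353515625, 124.04956817626953), 4.706947326660156) 19.130622331850844
side0 109 [578.1 -31.3  43.2] [534. -80.] [623.  16.]
side0 plate 861 ((578.095458984375, -30.07707977294922), (149.5974884033203, 131.78916931152344), 4.6412153244018555) 19.942436846581174
scene0 112 [575.8 -27.7  42.9] [531. -72.] [624.  16.]
scene0 plate 1155 ((576.7681884765625, -28.19200897216797), (153.3106689453125, 128.38633728027344), 5.539514541625977) 20.491882333165464
```

Ring centre refined to (576.2,-28). Lowering slowly to just above contact.

Emit:
{"method": "jog_arm", "body": {"rows": [-0.15, 0.1, -0.2, 0, 0, 0, 0.6, 0, 0, -0.3, 0, 0, 0, 0.6, 0, 0, -0.3, 0, 0, 0, 0.6, 0, 0, -0.3, 0, 0, 0, 0.6, 0, 0, -0.2, 0, 0, 0, 0.6, 0, 0, -0.2, 0, 0, 0, 0.6, 0, 0, 0, 0, 0, 0, 0.6, 0, 0, 0, 0, 0, 0, 0.6]}}

```text
clock: 15.83
eef_pos: [582.7, -23.0, 55.4]
eef_rot: [-3.126, 1.142, -3.04]
wrist_force: [-0.3, 0.7, -0.2]
finger_gap: 54.0
finger_force: 12.0
```

Emit:
{"method": "jog_arm", "body": {"rows": [0, 0, -0.1, 0, 0, 0, 0.6, 0, 0, -0.1, 0, 0, 0, 0.6, 0, 0, 0, 0, 0, 0, 0.6]}}

```text
clock: 16.08
eef_pos: [582.7, -23.0, 53.5]
eef_rot: [-3.125, 1.142, -3.039]
wrist_force: [1.1, -0.5, -0.6]
finger_gap: 53.4
finger_force: 12.0
```

Emit:
{"method": "jog_arm", "body": {"rows": [0, 0, -0.1, 0, 0, 0, 0.6, 0, 0, 0, 0, 0, 0, 0.6]}}

```text
clock: 16.25
eef_pos: [582.7, -23.0, 52.6]
eef_rot: [-3.125, 1.142, -3.039]
wrist_force: [-0.1, -0.1, -0.7]
finger_gap: 53.3
finger_force: 12.0
```

Emit:
{"method": "jog_arm", "body": {"rows": [0, 0, -0.1, 0, 0, 0, 0.6, 0, 0, 0, 0, 0, 0, 0.6]}}

```text
clock: 16.42
eef_pos: [583.1, -22.9, 52.2]
eef_rot: [-3.125, 1.144, -3.038]
wrist_force: [-1.7, 1.3, 4.4]
finger_gap: 53.1
finger_force: 12.0
```

Emit:
{"method": "jog_arm", "body": {"rows": [0, 0, -0.1, 0, 0, 0, 0.6, 0, 0, 0, 0, 0, 0, 0.6]}}

```text
clock: 16.58
eef_pos: [583.3, -22.7, 51.6]
eef_rot: [-3.124, 1.145, -3.037]
wrist_force: [-2.2, 2.8, 7.8]
finger_gap: 53.3
finger_force: 12.1
```

Contact came at grasp height 57, the height expected for the plate. I'll relieve the load slightly and open.

Emit:
{"method": "jog_arm", "body": {"rows": [0, 0, 0.08, 0, 0, 0, 0.55, 0, 0, 0, 0, 0, 0, 0.4, 0, 0, 0, 0, 0, 0, 0.35, 0, 0, 0, 0, 0, 0, 0.3, 0, 0, 0, 0, 0, 0, 0.2, 0, 0, 0, 0, 0, 0, 0.2, 0, 0, 0, 0, 0, 0, 0.2]}}

```text
clock: 17.17
eef_pos: [582.7, -23.0, 51.3]
eef_rot: [-3.126, 1.142, -3.039]
wrist_force: [0.1, -0.3, -0.7]
finger_gap: 75.3
finger_force: 0.0
```

```bash
python3 - <<'E'
from chk import *
m,p,d=grab("wrist");W=cloud(m,d)
c=np.array([576.2,-23.5]);x=np.array([.996,.085])
a=(W[...,:2]-c)@x;b=(W[...,:2]-c)@np.array([-x[1],x[0]]);z=W[...,2]
for z0 in range(20,100,8):
    j=(z>=z0)&(z<z0+8)&(abs(b)<15)&(abs(a)<36)
    if j.sum()>20:print(z0,j.sum(),np.percentile(a[j],[2,50]).round(1))
    j=(z>=z0)&(z<z0+8)&(a<10)&(np.hypot(a,b)<33)
    if j.sum()>20:print("    b",np.percentile(b[j],[1,99]).round(1))
v,u=np.where((z>80)&(z<96)&(np.hypot(a,b)<35));print("top",len(u),np.median(z[v,u]) if len(u) else 0)
E
```

```text
[-0.23  0.52  2.23  2.73  0.77  1.74] grasp [572.7 -23.8  55.9] z [ 0.906  0.077 -0.416] y [-0.088  0.996 -0.007] 75.2799003070378 [ 0.1 -0.3 -0.7]
20 741 [-28.6 -26. ]
    b [-27.   26.7]
28 917 [-25.6 -23.6]
    b [-25.1  26.9]
36 1212 [-25.8 -23.8]
    b [-23.5  27.1]
44 1224 [-26. -24.]
    b [-22.2  27.5]
52 1276 [-26.1 -24.1]
    b [-21.2  27.9]
60 1315 [-26.1 -24.2]
    b [-20.4  28.5]
68 1333 [-26.3 -24.3]
    b [-20.2  28.4]
76 571 [-26.4 -24.3]
    b [-20.1  28.7]
top 56 80.4719557641666
```

Emit:
{"method": "jog_arm", "body": {"rows": [-1.4, -0.1, 0.64, 0, 0, 0, 0.2, -1.8, -0.15, 0.83, 0, 0, 0, 0.2, -2.2, -0.18, 1, 0, 0, 0, 0.2, -2.2, -0.18, 1, 0, 0, 0, 0.2, -2.2, -0.18, 1, 0, 0, 0, 0.2, -2.2, -0.18, 1, 0, 0, 0, 0.2, 0, 0, 0, 0, 0, 0, 0.2, 0, 0, 0, 0, 0, 0, 0.2]}}

```text
clock: 17.88
eef_pos: [465.4, -33.8, 107.0]
eef_rot: [-3.123, 1.143, -3.038]
wrist_force: [-0.4, 0.5, -0.1]
finger_gap: 75.3
finger_force: 0.0
```

```bash
python3 - <<'E'
from chk import *
c=np.zeros((600,800,3),np.uint8)
m2,p2,d2=grab("side");c[:400,:400]=cv2.resize(p2[200:280,270:350],(400,400),interpolation=3)
m,p,d=grab("wrist");c[:250,400:]=cv2.resize(p,(400,250))
u,v=proj(m,[576,-28,60])[0].astype(int);print(u,v);u=np.clip(u,80,560);v=np.clip(v,80,320)
c[250:600,400:750]=cv2.resize(p[v-80:v+80,u-80:u+80],(350,350),interpolation=3)
cv2.imwrite("pics/w6.png",c)
cc=np.array([576.2,-23.5]);x=np.array([.996,.085])
for n,mm,dd in(("w",m,d),("s",m2,d2)):
  W=cloud(mm,dd);a=(W[...,:2]-cc)@x;b=(W[...,:2]-cc)@np.array([-x[1],x[0]]);z=W[...,2]
  for z0 in range(20,100,8):
    j=(z>=z0)&(z<z0+8)&(np.hypot(a,b)<36)
    if j.sum()>8:print(n,z0,j.sum(),"a",np.percentile(a[j],[2,50,98]).round(1),"b",np.percentile(b[j],[1,50,99]).round(1))
E
```

```text
[-0.39  0.18  2.52  2.5   0.77  1.85] grasp [455.5 -34.7 111.6] z [ 0.907  0.076 -0.414] y [-0.087  0.996 -0.008] 75.33653084737055 [-0.4  0.5 -0.1]
316 199
w 20 344 a [-28.4 -22.8   7.3] b [-32.6  -3.   26.2]
w 28 594 a [-25.6 -21.6   0.9] b [-25.    1.   27.1]
w 36 603 a [-25.8 -21.9   0.3] b [-23.8   1.8  27.9]
w 44 602 a [-26.  -22.2  -2.7] b [-22.7   2.6  27.8]
w 52 605 a [-26.2 -22.3  -6.1] b [-22.5   2.6  28.4]
w 60 609 a [-26.2 -22.6  -6.5] b [-21.1   3.5  29.1]
w 68 630 a [-26.4 -22.8  -6.9] b [-21.2   4.2  29.1]
w 76 636 a [-26.5 -22.5  -6.9] b [-20.    5.   29.8]
w 84 483 a [-24.4 -15.8  14.5] b [-18.4   2.8  26.5]
s 20 75 a [-32.6  -8.3  33.1] b [-33.3 -17.5  20.8]
s 28 38 a [-24.3  -2.2  24.8] b [-28.1 -20.7  26.1]
s 36 33 a [-21.2   1.1  23.7] b [-31.5 -22.8  -7.4]
s 44 32 a [-23.   -2.3  23.9] b [-30.8 -21.9  -6.2]
s 52 42 a [-23.2   2.3  23.7] b [-30.7 -21.7 -10.8]
s 60 34 a [-23.   -6.8  21.6] b [-26.8 -19.4  -6.1]
s 68 34 a [-22.8   0.9  23.9] b [-26.5 -20.2  -6.7]
s 76 42 a [-22.8  -0.6  24.1] b [-28.9 -19.   -2.6]
s 84 108 a [-21.5   1.3  23.8] b [-23.6  -3.   23.3]
```

View pics/w6.png

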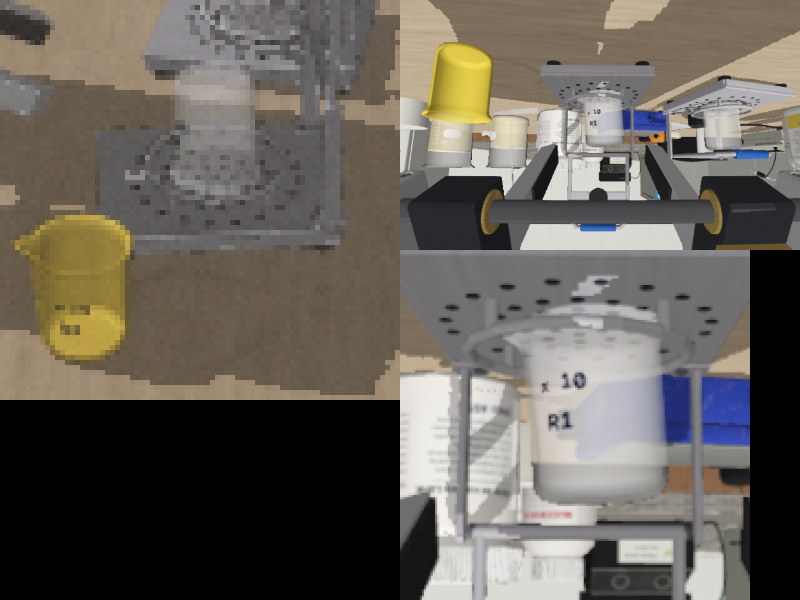

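The beaker stands in the ring (enlarged wrist crop (600,410), camera upside down), but the wall data suggest it leans a few degrees toward +y. I'll check its bottom plane and compare with the loaded beaker.

```bash
cat > tilt.py <<'E'
from chk import *
def axisfit(W,c0,zr=(32,84),r=26):
    d=np.hypot(W[...,0]-c0[0],W[...,1]-c0[1]);k=(W[...,2]>zr[0])&(W[...,2]<zr[1])&(d<31);q=W[k]
    f=least_squares(lambda p:np.hypot(q[:,0]-p[0]-p[2]*(q[:,2]-58),q[:,1]-p[1]-p[3]*(q[:,2]-58))-p[4],[*c0,0,0,25.],loss="soft_l1",bounds=([-999,-999,-.4,-.4,23],[999,999,.4,.4,27]))
    t=f.x;print("  axis@58",t[:2].round(1),"slope deg",np.degrees(t[2:4]).round(1),"r",t[4].round(1),len(q),"mouth@20",(t[:2]-38*t[2:4]).round(1))
def top(W,c0):
    d=np.hypot(W[...,0]-c0[0],W[...,1]-c0[1]);k=(W[...,2]>85)&(W[...,2]<98)&(d<22);q=W[k]
    if len(q)>20:
        A=np.c_[q[:,:2]-c0,np.ones(len(q))];f=least_squares(lambda p:A@p-q[:,2],[0,0,91],loss="soft_l1").x;print("  top",len(q),"z",f[2].round(1),"normal slope deg",np.degrees(-f[:2]).round(1))
if __name__=="__main__":
    for n in("wrist","side","scene"):
        m,p,d=grab(n);W=cloud(m,d)
        for nm,c0 in(("A",(576,-22)),("B",(607,171))):
            print(n,nm)
            try: axisfit(W,c0);top(W,c0)
            except Exception as e:print(e)
E
python3 tilt.py
```

```text
[-0.39  0.19  2.52  2.5   0.77  1.85] grasp [454.9 -33.9 110.1] z [ 0.905  0.077 -0.417] y [-0.088  0.996 -0.006] 75.21528077489073 [-0.1 -0.  -0.8]
wrist A
  axis@58 [576.6 -19.7] slope deg [-1.2  2.7] r 26.0 3993 mouth@20 [577.3 -21.5]
  top 264 z 88.2 normal slope deg [-2.7  0.4]
wrist B
  axis@58 [606.5 169.4] slope deg [-0.1 -0.3] r 25.6 3216 mouth@20 [606.5 169.6]
  top 179 z 91.6 normal slope deg [-4.8 -1.3]
side A
  axis@58 [577.2 -22.9] slope deg [-2.2  3. ] r 25.1 225 mouth@20 [578.7 -24.9]
  top 77 z 88.8 normal slope deg [-1.8  0.9]
side B
  axis@58 [607.5 168.2] slope deg [ 0.3 -0.8] r 25.8 147 mouth@20 [607.3 168.7]
  top 30 z 92.6 normal slope deg [-5.3 -3.4]
scene A
  axis@58 [575.7 -20.7] slope deg [-1.3  3.3] r 25.2 186 mouth@20 [576.6 -22.9]
  top 116 z 89.4 normal slope deg [-1.8  2.2]
scene B
  axis@58 [605.9 168.7] slope deg [-0.  0.] r 25.4 135 mouth@20 [605.9 168.7]
  top 84 z 93.2 normal slope deg [-5.3  2.7]
```

All three cameras agree the beaker leans only about 3.3° (limit 5.8°) and that its origin is about 6 mm from the ring centre (limit 12). The lip probably rests slightly proud, so I'll accept it. Next, the hold-down: bring closed fingers vertically down behind the bar and pull it toward the robot along its arc.

```bash
python3 - <<'E'
from plan import *
import pickle
o=pickle.load(open("o.pkl","rb"))
for n in o:
    W=cloud(o[n][0],o[n][2]);k=(W[...,0]>655)&(W[...,0]<800)&(W[...,1]>-150)&(W[...,1]<110)&(W[...,2]>60);q=W[k]
    print(n,len(q),np.percentile(q,[1,50,99],0).round() if len(q) else 0)
m,p,d=grab("side");W=cloud(m,d);k=(W[...,0]>600)&(W[...,0]<700)&(W[...,1]>-70)&(W[...,1]<20)&(W[...,2]>200);print("bar",k.sum(),np.percentile(W[k],[5,50,95],0).round(1))
s=manip.read_state();R0=Ro.from_euler("xyz",s["eef_rot"]);q0=s["joints"]
R,z=Rt(0,185)
q2,e=ik(np.array([672,-20,265]),R,P,[0,.5,1.3,0,1.3,1.45]);print(q2.round(2),e)
v1=q0.copy();v1[1]=-.45;v1[2]=2.3
v2=np.array([-.15,-.35,2.0,.3,1.1,1.5])
for v in(v1,v2):print(fk(v,P)[0].round(),fk(v,P)[1].as_matrix()[:,2].round(2))
rows([q0,v1,v2,q2],1,s["eef_pos"],R0)
E
```

```text
scene 617 [[ 659. -146.   63.]
 [ 764.  -81.  124.]
 [ 799.  106.  132.]]
side 680 [[ 665. -150.   62.]
 [ 767. -127.  119.]
 [ 799.  104.  129.]]
bar 55 [[641.4 -65.9 204.8]
 [647.4 -40.5 214.9]
 [652.   -2.  217.7]]
[-0.08  0.56  1.04  0.    1.54  1.4 ] 9.524420996840014e-14
[477. -38. 529.] [0.94 0.06 0.34]
[410.  45. 311.] [ 0.42  0.2  -0.88]
0 [1.2, -0.48, 2.63, -0.023, -0.057, -0, 1, 1.04, -0.43, 2.75, -0.023, -0.056, -0, 1, 0.88, -0.36, 2.84, -0.023, -0.057, -0, 1, 0.72, -0.3, 2.92, -0.024, -0.056, -0, 1, 0.56, -0.22, 2.99, -0.023, -0.057, -0, 1, 0.38, -0.16, 3.06, -0.023, -0.057, -0, 1, 0.21, -0.08, 3.11, -0.023, -0.056, -0, 1, 0.02, -0.02, 3.14, -0.023, -0.057, -0, 1, -0.16, 0.07, 3.17, -0.023, -0.057, -0, 1, -0.34, 0.14, 3.18, -0.024, -0.056, -0, 1, -0.53, 0.22, 3.18, -0.023, -0.057, -0, 1, -0.72, 0.29, 3.17, -0.023, -0.056, -0, 1, -0.91, 0.37, 3.14, -0.023, -0.057, 0, 1, -1.1, 0.45, 3.11, -0.023, -0.057, 0, 1, 0.35, 2.02, -0.17, -0.105, 0.014, 0.04, 1, 0.25, 1.96, -0.33, -0.104, 0.012, 0.041, 1, 0.16, 1.89, -0.49, -0.105, 0.012, 0.042, 1, 0.05, 1.8, -0.64, -0.104, 0.01, 0.
[... 716 characters left out ...]
-0.46, -1.16, -0.85, -0.1, 0.014, 0.04, 1, -0.43, -1.33, -0.71, -0.1, 0.015, 0.04, 1, -0.39, -1.47, -0.54, -0.099, 0.015, 0.038, 1, -0.34, -1.59, -0.35, -0.1, 0.016, 0.036, 1, 2.9, -0.73, 0.91, -0.03, 0.044, 0.033, 1, 2.99, -0.75, 0.55, -0.03, 0.044, 0.033, 1, 3.06, -0.77, 0.19, -0.03, 0.044, 0.03, 1]
  ends [499.  23. 328.] [ 0.28  0.15 -0.95]
40 [3.07, -0.77, -0.18, -0.03, 0.045, 0.029, 1, 3.05, -0.76, -0.54, -0.03, 0.045, 0.027, 1, 2.98, -0.74, -0.89, -0.03, 0.046, 0.026, 1, 2.88, -0.7, -1.23, -0.03, 0.045, 0.024, 1, 2.74, -0.67, -1.56, -0.03, 0.046, 0.022, 1, 2.56, -0.62, -1.87, -0.029, 0.046, 0.02, 1]
  ends [672. -20. 265.] [ 0.  0. -1.]
46 TCP min/max [410. -53. 132.] [672. 130. 529.]
```

Emit:
{"method": "jog_arm", "body": {"rows": [1.2, -0.48, 2.63, -0.023, -0.057, 0, 1, 1.04, -0.43, 2.75, -0.023, -0.056, 0, 1, 0.88, -0.36, 2.84, -0.023, -0.057, 0, 1, 0.72, -0.3, 2.92, -0.024, -0.056, 0, 1, 0.56, -0.22, 2.99, -0.023, -0.057, 0, 1, 0.38, -0.16, 3.06, -0.023, -0.057, 0, 1, 0.21, -0.08, 3.11, -0.023, -0.056, 0, 1, 0.02, -0.02, 3.14, -0.023, -0.057, 0, 1, -0.16, 0.07, 3.17, -0.023, -0.057, 0, 1, -0.34, 0.14, 3.18, -0.024, -0.056, 0, 1, -0.53, 0.22, 3.18, -0.023, -0.057, 0, 1, -0.72, 0.29, 3.17, -0.023, -0.056, 0, 1, -0.91, 0.37, 3.14, -0.023, -0.057, 0, 1, -1.1, 0.45, 3.11, -0.023, -0.057, 0, 1, 0.35, 2.02, -0.17, -0.105, 0.014, 0.04, 1, 0.25, 1.96, -0.33, -0.104, 0.012, 0.041, 1, 0.16, 1.89, -0.49, -0.105, 0.012, 0.042, 1, 0.05, 1.8, -0.64, -0.104, 0.01, 0.042, 1, -0.03, 1.68, -0.78, -0.103, 0.01, 0.042, 1, -0.12, 1.54, -0.92, -0.104, 0.01, 0.043, 1]}}

```text
clock: 19.85
eef_pos: [484.3, 71.5, 495.5]
eef_rot: [-1.443, 0.583, -1.032]
wrist_force: [0.3, -0.1, -1.0]
finger_gap: 0.7
finger_force: 0.0
```

Emit:
{"method": "jog_arm", "body": {"rows": [-0.2, 1.4, -1.03, -0.103, 0.009, 0.044, 1, -0.27, 1.23, -1.13, -0.102, 0.009, 0.044, 1, -0.34, 1.06, -1.22, -0.103, 0.008, 0.045, 1, -0.39, 0.86, -1.29, -0.102, 0.009, 0.045, 1, -0.45, 0.66, -1.34, -0.101, 0.009, 0.045, 1, -0.48, 0.45, -1.36, -0.101, 0.009, 0.045, 1, -0.51, 0.25, -1.38, -0.101, 0.009, 0.045, 1, -0.53, 0.03, -1.36, -0.101, 0.01, 0.044, 1, -0.54, -0.19, -1.33, -0.101, 0.011, 0.045, 1, -0.55, -0.4, -1.28, -0.1, 0.011, 0.044, 1, -0.53, -0.6, -1.2, -0.1, 0.012, 0.043, 1, -0.52, -0.8, -1.1, -0.1, 0.012, 0.043, 1, -0.5, -0.99, -0.99, -0.099, 0.013, 0.042, 1, -0.46, -1.16, -0.85, -0.1, 0.014, 0.04, 1, -0.43, -1.33, -0.71, -0.1, 0.015, 0.04, 1, -0.39, -1.47, -0.54, -0.099, 0.015, 0.038, 1, -0.34, -1.59, -0.35, -0.1, 0.016, 0.036, 1, 0, 0, 0, 0, 0, 0, 1]}}

```text
clock: 21.35
eef_pos: [409.9, 44.2, 311.7]
eef_rot: [-2.852, -0.389, -0.216]
wrist_force: [0.0, 0.4, 0.2]
finger_gap: 0.1
finger_force: 0.0
```

```bash
python3 - <<'E'
from plan import *
import tilt
s=manip.read_state();R0=Ro.from_euler("xyz",s["eef_rot"]);q0=s["joints"];print(q0.round(2))
R,z=Rt(0,185)
q2,e=ik(np.array([672,-20,265]),R,P,[0,.5,1.3,0,1.3,1.45])
rows([q0,q2],1,s["eef_pos"],R0)
for n in("wrist","side","scene"):
    m,p,d=grab(n);W=cloud(m,d);print(n)
    try:tilt.axisfit(W,(576,-22));tilt.top(W,(576,-22))
    except Exception as e:print(e)
E
```

```text
[-0.15 -0.35  2.    0.3   1.1   1.5 ] grasp [405.4  42.  321.4] z [ 0.416  0.201 -0.887] y [-0.099 -0.959 -0.264] 0.054478631723797084 [0.  0.4 0.2]
[-0.15 -0.35  2.    0.3   1.1   1.5 ]
0 [2.89, -0.72, 0.9, -0.03, 0.043, 0.033, 1, 2.99, -0.75, 0.55, -0.029, 0.044, 0.031, 1, 3.05, -0.77, 0.18, -0.03, 0.044, 0.03, 1, 3.07, -0.76, -0.19, -0.03, 0.045, 0.029, 1, 3.05, -0.74, -0.54, -0.029, 0.045, 0.027, 1, 2.98, -0.73, -0.89, -0.03, 0.045, 0.025, 1, 2.88, -0.69, -1.24, -0.029, 0.045, 0.023, 1, 2.74, -0.65, -1.56, -0.029, 0.046, 0.022, 1, 2.56, -0.61, -1.88, -0.03, 0.045, 0.02, 1]
  ends [672. -20. 265.] [ 0. -0. -1.]
9 TCP min/max [439. -20. 265.] [672.  37. 328.]
wrist
  axis@58 [576.4 -18.8] slope deg [-0.7  2.2] r 25.8 588 mouth@20 [576.9 -20.3]
  top 1083 z 88.0 normal slope deg [-1.6  1. ]
side
  axis@58 [577.9 -22.8] slope deg [-0.8  2.8] r 25.1 224 mouth@20 [578.4 -24.6]
  top 73 z 88.8 normal slope deg [-3.5  2.1]
scene
  axis@58 [576.5 -21.1] slope deg [-0.6  2.1] r 25.8 188 mouth@20 [577.  -22.6]
  top 115 z 89.6 normal slope deg [0.  2.6]
```

Emit:
{"method": "jog_arm", "body": {"rows": [2.89, -0.72, 0.9, -0.03, 0.043, 0.033, 1, 2.99, -0.75, 0.55, -0.029, 0.044, 0.031, 1, 3.05, -0.77, 0.18, -0.03, 0.044, 0.03, 1, 3.07, -0.76, -0.19, -0.03, 0.045, 0.029, 1, 3.05, -0.74, -0.54, -0.029, 0.045, 0.027, 1, 2.98, -0.73, -0.89, -0.03, 0.045, 0.025, 1, 2.88, -0.69, -1.24, -0.029, 0.045, 0.023, 1, 2.74, -0.65, -1.56, -0.029, 0.046, 0.022, 1, 2.56, -0.61, -1.88, -0.03, 0.045, 0.02, 1, 0, 0, 0, 0, 0, 0, 1]}}

```text
clock: 22.33
eef_pos: [673.9, -19.4, 253.9]
eef_rot: [-3.135, 0.015, 0.084]
wrist_force: [0.3, -0.1, -2.7]
finger_gap: 0.3
finger_force: 0.0
```

Emit:
{"method": "jog_arm", "body": {"rows": [0, 0, -2, 0, 0, 0, 1, 0, 0, -2, 0, 0, 0, 1, 0, 0, -2, 0, 0, 0, 1, 0, 0, -0.7, 0, 0, 0, 1, -0.4, 0, 0, 0, 0, 0, 1, -0.4, 0, 0, 0, 0, 0, 1, -0.4, 0, 0, 0, 0, 0, 1, -0.4, 0, 0, 0, 0, 0, 1]}}

```text
clock: 23.0
eef_pos: [656.0, -19.5, 200.1]
eef_rot: [-3.139, -0.005, 0.083]
wrist_force: [1.7, 0.1, 0.6]
finger_gap: 0.5
finger_force: 0.3
```

The fingers touch the bar's back at x≈648. Next, pull along the arc, 1 rad.

Emit:
{"method": "jog_arm", "body": {"rows": [-0.56, -0.05, -0.01, 0, 0, 0, 1, -0.56, -0.05, -0.04, 0, 0, 0, 1, -0.56, -0.05, -0.07, 0, 0, 0, 1, -0.55, -0.05, -0.1, 0, 0, 0, 1, -0.55, -0.05, -0.12, 0, 0, 0, 1, -0.54, -0.05, -0.15, 0, 0, 0, 1, -0.53, -0.05, -0.18, 0, 0, 0, 1, -0.52, -0.05, -0.2, 0, 0, 0, 1, -0.51, -0.04, -0.23, 0, 0, 0, 1, -0.5, -0.04, -0.26, 0, 0, 0, 1, -0.49, -0.04, -0.28, 0, 0, 0, 1, -0.47, -0.04, -0.3, 0, 0, 0, 1, -0.45, -0.04, -0.33, 0, 0, 0, 1, -0.44, -0.04, -0.35, 0, 0, 0, 1, -0.42, -0.04, -0.37, 0, 0, 0, 1, -0.4, -0.03, -0.39, 0, 0, 0, 1, -0.38, -0.03, -0.41, 0, 0, 0, 1, -0.36, -0.03, -0.43, 0, 0, 0, 1, -0.34, -0.03, -0.45, 0, 0, 0, 1, -0.32, -0.03, -0.46, 0, 0, 0, 1]}}

```text
clock: 24.67
eef_pos: [561.2, -27.9, 146.6]
eef_rot: [-3.138, -0.002, 0.083]
wrist_force: [0.2, -1.0, -0.2]
finger_gap: 0.8
finger_force: 0.0
```

```bash
cat > bar.py <<'E'
from chk import *
for n in("side","scene"):
    m,p,d=grab(n);W=cloud(m,d);hsv=cv2.cvtColor(p,cv2.COLOR_BGR2HSV)
    k=(hsv[...,0]>100)&(hsv[...,0]<125)&(hsv[...,1]>110)&(W[...,0]>480)&(W[...,0]<670)&(abs(W[...,1]+25)<45)&(W[...,2]>60)
    if k.sum()>3:
        b=np.median(W[k],0);print(n,k.sum(),b.round(1),"theta",(.35+np.arctan2(642-b[0],b[2]-99)).round(2))
E
python3 bar.py
```

```text
[-0.12  0.39  1.57  0.    1.19  1.37] grasp [561.2 -27.9 157.6] z [ 0.002  0.003 -1.   ] y [ 0.083 -0.997 -0.003] 0.8155367310083319 [ 0.2 -1.  -0.2]
side 10 [548.6 -38.9 159.2] theta 1.35
scene 49 [542.2 -27.6 156.7] theta 1.4
```

Bar at θ≈1.38, past the self-closing point. I'll raise the tool straight up and wait for it to sink.

Emit:
{"method": "jog_arm", "body": {"rows": [0, 0, 2, 0, 0, 0, 1, 0, 0, 3, 0, 0, 0, 1, 0, 0, 3.5, 0, 0, 0, 1, 0, 0, 3.5, 0, 0, 0, 1, 0, 0, 3, 0, 0, 0, 1, 0, 0, 0, 0, 0, 0, 1, 0, 0, 0, 0, 0, 0, 1, 0, 0, 0, 0, 0, 0, 1, 0, 0, 0, 0, 0, 0, 1, 0, 0, 0, 0, 0, 0, 1, 0, 0, 0, 0, 0, 0, 1, 0, 0, 0, 0, 0, 0, 1, 0, 0, 0, 0, 0, 0, 1, 0, 0, 0, 0, 0, 0, 1, 0, 0, 0, 0, 0, 0, 1, 0, 0, 0, 0, 0, 0, 1, 0, 0, 0, 0, 0, 0, 1, 0, 0, 0, 0, 0, 0, 1, 0, 0, 0, 0, 0, 0, 1, 0, 0, 0, 0, 0, 0, 1]}}

```text
clock: 26.43
eef_pos: [561.6, -27.8, 297.1]
eef_rot: [-3.138, -0.002, 0.083]
wrist_force: [-0.2, 0.2, 0.8]
finger_gap: 0.4
finger_force: 0.0
```

Emit:
{"method": "jog_arm", "body": {"rows": [-2, 0, 0, 0, 0, 0, 1, -2, 0, 0, 0, 0, 0, 1, -2, 0, 0, 0, 0, 0, 1, -2, 0, 0, 0, 0, 0, 1, -2, 0, 0, 0, 0, 0, 1, 0, 0, 0, 0, 0, 0, 1, 0, 0, 0, 0, 0, 0, 1, 0, 0, 0, 0, 0, 0, 1, 0, 0, 0, 0, 0, 0, 1, 0, 0, 0, 0, 0, 0, 1, 0, 0, 0, 0, 0, 0, 1, 0, 0, 0, 0, 0, 0, 1, 0, 0, 0, 0, 0, 0, 1, 0, 0, 0, 0, 0, 0, 1, 0, 0, 0, 0, 0, 0, 1, 0, 0, 0, 0, 0, 0, 1, 0, 0, 0, 0, 0, 0, 1, 0, 0, 0, 0, 0, 0, 1, 0, 0, 0, 0, 0, 0, 1, 0, 0, 0, 0, 0, 0, 1]}}

```text
clock: 28.1
eef_pos: [461.5, -27.8, 297.1]
eef_rot: [-3.138, -0.002, 0.083]
wrist_force: [-0.1, 0.1, -0.1]
finger_gap: 0.4
finger_force: 0.0
```

```bash
python3 - <<'E'
import bar
from h import *
import tilt
c=np.zeros((400,800,3),np.uint8)
for i,(n,y,x) in enumerate((("side",185,270),("scene",170,240))):
    m,p,d=grab(n);c[:,400*i:400*i+400]=cv2.resize(p[y:y+100,x:x+100],(400,400),interpolation=3);W=cloud(m,d);tilt.axisfit(W,(576,-22),(32,80))
cv2.imwrite("pics/w7.png",c)
E
```

```text
[-0.14  0.05  1.63  0.    1.47  1.35] grasp [461.5 -27.9 308.1] z [ 0.002  0.003 -1.   ] y [ 0.083 -0.997 -0.003] 0.4240356438311836 [-0.1  0.1 -0.1]
side 4 [533.2 -58.4 101.7] theta 1.9
scene 46 [528.7 -29.  103.5] theta 1.88
  axis@58 [577.5 -22.8] slope deg [-0.7  2.8] r 25.4 182 mouth@20 [577.9 -24.7]
  axis@58 [576.6 -21.4] slope deg [-0.2  5. ] r 26.2 126 mouth@20 [576.8 -24.8]
```

View pics/w7.png

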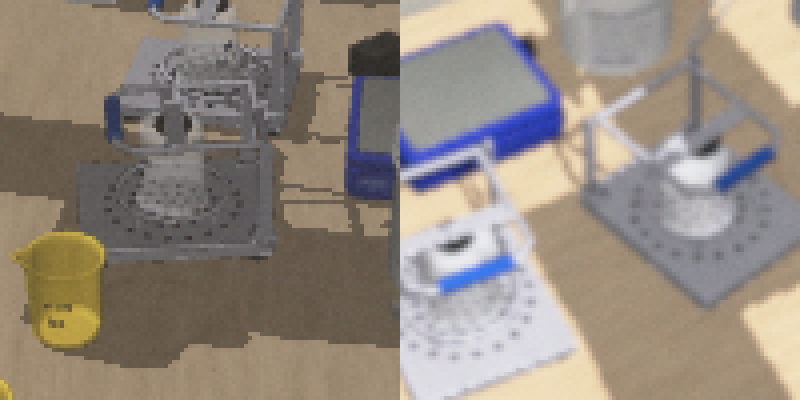

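The hold-down is closed (θ≈1.9, bar height matching the loaded insert) with its pad on the upturned beaker at side crop (170,130) and scene crop (700,160). The arm is clear of everything, so I'll hand in.

```bash
python3 -c "
from cell import manip
print(manip.sign_off())"
```

```text
the job is handed in; nothing more can be done
None
```

The job is handed in: the beaker stands mouth down inside the ring (leaning about 3°, limit about 6°), the hold-down has sunk to about 1.9 rad with its pad on the beaker, and the arm is clear; sign-off gave no verdict.

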